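# Lever open the sample case and pack the last jar

### The job

Take the orange-handled pry blade and, working over one of the two black ledges at the front of the sample case, lever its clear hood off the catches and swing it right over until it lies open behind the case. Lay the blade back flat on the worktop, clear of the case, then pack the red jar with the blue cap into the vacant bay, fully down and upright beside the two jars already there; tip no jar, and leave the case open.

Things in the scene. Friction and masses are not known exactly. Their poses are not given: they have to be found in the camera images.
- case: Grey three-bay sample case, fixed. Origin: centre of its underside on the worktop; x from its front (ledges) to the hinge side, y along the bays, z up. Base 64 x 187 x 54 mm, rim z = 54, floor z = 4. Inside x -29 to 29; bay centres y = -61, 0, 61, each 59 long, 2 mm ribs up to z = 30. Clear hood: shut top z = 76, inner top z = 74, front wall x = -35 to -32, held by catches in both front corners.
- hood (a joint): Hinge of the clear hood, rad: 0 shut and caught, 0.06 just off its catches (front edge up 4 mm; takes about 10 N there), 3.1 laid right over behind the case. Damped; past about 1.3 it falls open by itself.
- hood_hinge (a point): Middle of the hood's hinge axis (parallel to the case's y), at x = 38, z = 54 mm in the case's frame.
- hood_lip (a point): Middle of the hood's lower front edge, on its outer face (moves with the hood); 73 mm from the hinge axis.
- ledge_left (a point): Black pry ledge at y = +30.5 of the case, on its front rim: middle of the ledge's front edge, on its flat top (z = 54, x = -58), the edge to lever over. Ledge 32 mm wide, runs back to the rim; above it the hood's front wall has a 36 mm wide cut-out that leaves a gap from z = 54 to z = 60 for the blade. Axes as the case.
- ledge_right (a point): The like ledge and gap at y = -30.5 of the case: middle of the ledge's front edge, on its top. Axes as the case.
- pry_blade: Pry blade lying flat on the worktop, 80 g: orange handle 84 long, 20 wide, 16 high, and a flat steel blade 16 wide, 2.5 thick. Origin: centre of the handle's underside; x points along the tool to the blade's tip at x = 96; handle from x = -42 to 42, black collar to x = 50, then the blade with underside at z = 6 and top at z = 8.5. It balances at about x = 15.
- jar_red: Red jar with a blue screw cap, about 60 g: 54 mm diameter, 67 high, cap the upper 15 mm. Origin: centre of its underside, z up its axis.
- jar_white: White jar of the same size, standing in a bay of the case. Origin: centre of its underside.
- jar_tan: Tan jar with a white cap, same size, standing in another bay of the case. Origin: centre of its underside.
- vacant_bay: The bay of the case that is vacant: the point at the centre of its floor (4 mm above the worktop). Any of the three bays.
- stack_tray: Fixed grey sheet-metal tray holder behind the right half of the worktop: keep the arm clear of it. It overhangs the worktop from 115 mm up to 315 mm (tray piles higher) and its nearest corner stands 0.57 m from the robot's base axis, about 28 degrees to its right; nothing to do with it. Origin: its underside.
- tray_fixture: Fixed aluminium tray fixture near the middle of the worktop, right of the case's front: keep clear of it. Plate 12 mm high with stops up to 34 mm, a clamp and its red handle up to 160 mm; it lies within about 0.16 m of its origin (on the worktop, at its middle).
Mind the look-alikes: they are no part of the job. Of the things that look like the jar_red, the largest one is meant.

How it is judged (in metres and radians):
On the way, in this order (a step that is already met when the one before it is completed fails the run):
1. the hood is lifted off its catches by the pry blade (value of joint hood between 0.06 and 0.6 rad and contact force between pry_blade and case above 0.1 N), for 0.04 s.
2. the hood lies right over behind the case (value of joint hood above 2.8 rad), for 0.2 s.
At the end, for the whole second after the job is handed in: The hood lies open (hinge above 2.8 rad); the red jar stands upright (within 0.08 rad) on the floor of the vacant bay (within 3 mm of the floor, 8 mm of the bay's centre); the white and tan jars stand upright in their own bays; the pry blade lies flat on the worktop clear of the case; all at rest (value of joint hood above 2.8 rad and horizontal distance between jar_red and vacant_bay below 0.008 m and z of each of jar_red, jar_white, jar_tan in the frame of case below 0.007 m and angle between each of jar_red, jar_white, jar_tan's own z axis and vertical below 0.08 rad and distance of each of jar_white, jar_tan from where it was at the start of the episode below 0.01 m and height (world z) of pry_blade between -0.006 and 0.006 m and angle between pry_blade's own z axis and vertical below 0.15 rad and contact force between pry_blade and case below 0.1 N and linear speed of each of pry_blade, jar_red below 0.01 m/s); the robot touches nothing.
It fails at once if a jar is tipped over (angle between any of jar_red, jar_white, jar_tan's own z axis and vertical above 0.6 rad).
It also fails if it takes over 69 s, if anything falls off the work surface, if the arm or the gripper's body presses on something with over 40 N, if the wrist force passes 120 N, or if a joint passes its speed limit or range.

### The arm

A 7-joint arm with a two-finger parallel gripper is mounted at the origin on a cart in front of the work surface, level with it; the furniture and walls round the work are solid. World frame = base frame: x ahead of the robot, y to its left, z up, the work surface at z = 0. Lengths are in mm, angles in rad, forces in N, time in s.
With the tool pointing down it reaches from about 425 to 825 mm from the base axis. Payload 3.6 kg.
Tool frame: the origin (TCP) lies at the very end of the fingers, on their centre line; the grasp point (between the pads) lies 19 mm behind it; z points along the fingers, x is the direction in which the jaws open and shut, and the axes are right-handed (so a half turn about z gives the same grasp; the last joint's range is limited). The gripper opens to 85 mm and grips with 20 to 120 N. Pads are 22 mm wide; open, the fingers measure 114 mm over their backs; the gripper's body (76 mm by 85 mm) begins 54 mm behind the grasp point. The pads swing forward as they close: fully open they stand 13 mm farther back than shut.
Start: joints at [-1.359, 0.615, -0.013, 1.423, 0.008, 1.103, -0.04], TCP at [153.717, 631.533, 231.297] pointing down, gripper open.
Joint ranges: [-3.12, 3.12], [-0.3, 2.06], [-1.34, 1.32], [0.26, 2.42], [-1.36, 4.5], [0.01, 1.98], [-2.84, 2.84]. Speed limits (rad/s): [2.79, 2.79, 3.14, 3.14, 3.14, 3.14, 3.14].

### API

Orientations are given as a 3x3 rotation matrix whose columns are the frame's x, y, z axes.
In Python, from station import monitor, read_camera, finish_job gives the robot as it stands.
- The arm moves only by the shell command python3 -m crank 'ROWS' [FORCE]. ROWS is JSON, a list of rows, each an object with "offset": the shift along the tool's x, y, z in mm, a list of three; "yaw": the turn about the tool's z in degrees; "grip": the gripper command: -1 is shut, 1 is fully open, values between are in proportion. In form: [{"offset": [x, y, z], "yaw": yaw, "grip": grip}, ...]. A call has 1 to 10 rows; each row is the pose to reach, as a shift and turn from the pose measured when the call began, along the tool's axes at that moment; what a row does not reach only later rows make up. A row lasts 1/8 s, in which the tool goes at most 62.5 mm and 10.7 degrees, less where a joint would pass 70% of its speed; a pose out of reach is approached as far as the arm can. A call with a gripper value outside its range is refused whole. The fingers move at their own pace and stop on an object; FORCE is the grip in N (left out, the last holds). Time passes only in rows, so rows that repeat a pose let the fingers close. It gives the time, the measured TCP pose, the force and the opening at its end, in the units of the state.
- monitor.sense(): the state, without advancing time (a new reading comes with each control period).
- read_camera(name): name is "side" or "top" or "wrist"; returns a dict with "frame" (420x560x3 uint8, red, green, blue), "intrinsics" (3x3 intrinsics, pixels), "k1" (the pictures are not rectified: a ray, as slopes to the right and down, at radius r is drawn at 1 + k1 r^2 times it, then the intrinsics apply), "cam_to_world" (4x4, takes a point from camera to world coordinates); the wrist camera has in their place "hand_eye" (4x4, takes a point from camera to tool coordinates, whose origin is the TCP and whose axes are the tool frame's). Camera axes: x right, y down, z forward; pixel columns grow to the right and rows downward; lengths in mm; the calibration is good to about 2 mm. A picture is of the moment at which its call begins: read the wrist's pose just before it. There is no depth.
- finish_job(): hands the job in, once; it reports no verdict.
The state is a dict: "time_s": time; "q": joint angles; "dq": joint speeds; "joint_torque": joint torques, N m; "tcp_pos": TCP position; "eef_rot": TCP orientation; "force": force on the tool from outside, world axes, zero at the start; "torque": the same for the moment, N m; "finger_gap": finger opening in mm.
Only numpy, scipy, OpenCV 4.12 (cv2) and the standard library are available. Lean on these libraries where they do the work, as an engineer would, in place of code of your own. Each camera call takes 0.05 s, during which the arm holds its last target.

## Working session

There is one attempt and no reset: what is moved stays moved. The work goes in short steps, Python scripts to look and compute and a shell command to move; the robot and the scene stay as the last step left them, time stands still between calls to the robot, and variables do not carry over. Pictures are saved under pics/ and viewed, and the job is handed in when it is done.

```bash
ls; mkdir -p pics; cat > h.py <<'E'
import numpy as np, cv2
from station import monitor, read_camera
def snap(n,tag):
    s=monitor.sense(); c=read_camera(n)
    cv2.imwrite(f'pics/{tag}.png',c['frame'][:,:,::-1])
    if 'hand_eye' in c:
        T=np.eye(4);T[:3,:3]=np.array(s['eef_rot']);T[:3,3]=s['tcp_pos']
        c['cam_to_world']=T@np.array(c['hand_eye'])
    np.savez(f'pics/{tag}.npz',frame=c['frame'],K=c['intrinsics'],k1=c['k1'],T=c['cam_to_world'])
    return c
def load(tag):
    d=np.load(f'pics/{tag}.npz'); return d
def ray(d,u,v):
    K=np.array(d['K']);k1=float(d['k1']);T=np.array(d['T'])
    p=cv2.undistortPoints(np.array([[[u,v]]],float),K,np.array([k1,0,0,0,0.]))[0,0]
    return T[:3,3],T[:3,:3]@np.array([p[0],p[1],1.])
def onz(d,u,v,z):
    o,r=ray(d,u,v); return o+r*(z-o[2])/r[2]
def proj(d,P):
    K=np.array(d['K']);T=np.linalg.inv(np.array(d['T']));P=np.atleast_2d(P).astype(float)
    return cv2.projectPoints(P,cv2.Rodrigues(T[:3,:3])[0],T[:3,3],K,np.array([float(d['k1']),0,0,0,0.]))[0][:,0]
E
python3 - <<'E'
from h import *
for n in ['side','top','wrist']: c=snap(n,n+'0'); print(n,np.array(c['cam_to_world']).round(2).tolist(),c['k1'],np.array(c['intrinsics']).tolist())
s=monitor.sense(); print(s)
E
```

```text
pics
side [[0.91, -0.21, 0.37, 120.42], [-0.42, -0.41, 0.81, -884.7], [-0.02, -0.89, -0.46, 581.17], [0.0, 0.0, 0.0, 1.0]] -0.13370629179509513 [[485.9273939781182, 0.0, 275.19223424205063], [0.0, 485.9273939781182, 210.06739066772153], [0.0, 0.0, 1.0]]
top [[0.02, -1.0, 0.06, 449.74], [-1.0, -0.02, 0.01, 10.45], [-0.01, -0.06, -1.0, 1159.73], [0.0, 0.0, 0.0, 1.0]] 0.0028572435361795875 [[472.0265648970827, 0.0, 281.666436597814], [0.0, 472.0265648970827, 210.99485796662546], [0.0, 0.0, 1.0]]
wrist [[0.24, 0.94, 0.26, 88.31], [0.97, -0.23, -0.07, 648.68], [-0.0, 0.27, -0.96, 372.67], [0.0, 0.0, 0.0, 1.0]] -0.06243382941175581 [[323.2372005984738, 0.0, 275.0384595084642], [0.0, 323.2372005984738, 204.1865976387529], [0.0, 0.0, 1.0]]
{'time_s': 0.15, 'q': array([-1.35844991,  0.61568023, -0.01261314,  1.4245363 ,  0.0080954 ,
        1.10343763, -0.04040605]), 'dq': array([-0.00027668, -0.00588395,  0.00039708, -0.00489226,  0.00118689,
        0.0020302 , -0.00054037]), 'joint_torque': array([ 3.17455360e-04, -4.69660485e+01,  2.59405598e-01, -1.71251678e+01,
        1.00325985e-02,  7.14283786e-03,  1.98248586e-06]), 'tcp_pos': array([153.62334709, 630.969818  , 230.41340424]), 'eef_rot': array([[ 2.36529858e-01,  9.71624112e-01, -4.59240528e-04],
       [ 9.71622139e-01, -2.36530303e-01, -1.95845402e-03],
       [-2.01150545e-03,  1.70245881e-05, -9.99997977e-01]]), 'force': array([-0.19430134, -0.33925766,  0.89533802]), 'torque': array([0.0541799 , 0.02362558, 0.02144805]), 'finger_gap': 85.70573563124064}
```

View pics/top0.png

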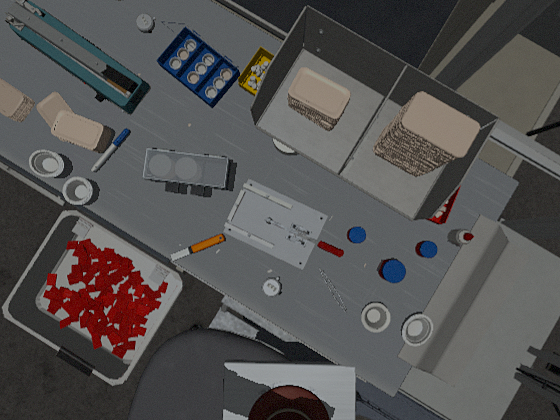

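View pics/side0.png

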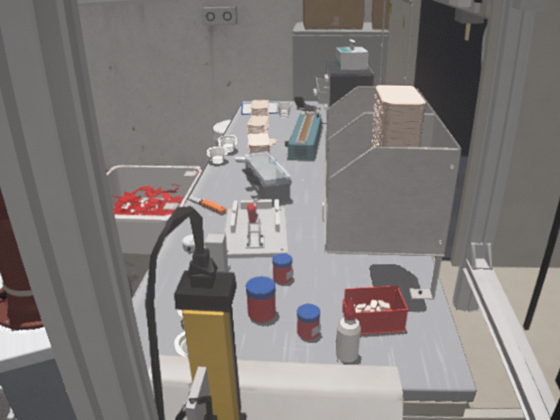

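View pics/wrist0.png

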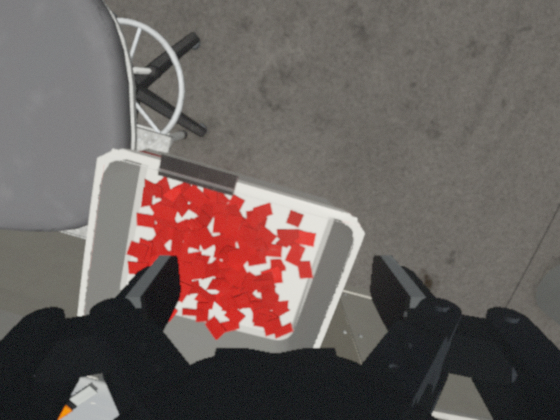

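Candidates by pixel in the top view:
- **Red jars with blue caps:** (357,235), (392,271) and (427,249). The one at (392,271) is the largest.
- **Pry blade:** the orange handle at (205,244). The look-alike is the blue and white marker at (112,150), which is not orange.
- **Case:** (187,168), with its two black ledges at (175,188) and (203,190).

Next I'll check close crops.

```bash
python3 - <<'E'
from h import *
f=load('top0')['frame'][:,:,::-1]
a=cv2.resize(f[130:270,130:250],None,fx=4,fy=4,interpolation=cv2.INTER_CUBIC)
b=cv2.resize(f[220:300,340:450],None,fx=2.9,fy=4*.725,interpolation=cv2.INTER_CUBIC)
out=np.zeros((560,800,3),np.uint8);out[:a.shape[0],:a.shape[1]]=a;out[:b.shape[0],480:480+b.shape[1]]=b[:,:320]
g=load('side0')['frame'][:,:,::-1][145:235,190:300]
b=cv2.resize(g,None,fx=2.9,fy=2.9,interpolation=cv2.INTER_CUBIC);out[260:260+b.shape[0],480:480+b.shape[1]]=b[:,:320]
cv2.imwrite('pics/crop0.png',out)
E
```

```text
(no output)
```

View pics/crop0.png

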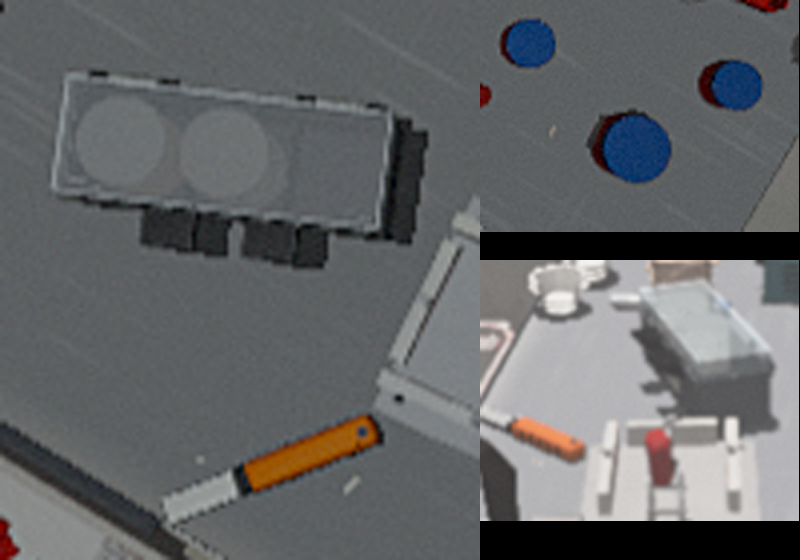

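```bash
python3 - <<'E'
from h import *
d=load('top0')
q=[(147,148.5),(227.5,157),(225,188),(143.75,177.5)]
P=np.array([onz(d,*p,76) for p in q]);print(P.round(1))
print([np.linalg.norm(P[i]-P[(i+1)%4]).round(1) for i in range(4)],P.mean(0))
x=(P[0]-P[3])+(P[1]-P[2]);print('case yaw',np.degrees(np.arctan2(x[1],x[0])))
y=(P[0]-P[1])+(P[3]-P[2]);print('from y',np.degrees(np.arctan2(-y[0],y[1])))
hsv=cv2.cvtColor(d['frame'],cv2.COLOR_RGB2HSV)
m=cv2.inRange(hsv,(5,150,100),(20,255,255));
n,l,s,c=cv2.connectedComponentsWithStats(m);i=1+s[1:,4].argmax();print(s[i],c[i])
cnt=np.argwhere(l==i)[:,::-1].astype(np.float32);r=cv2.minAreaRect(cnt);print(r)
b=cv2.boxPoints(r);W=np.array([onz(d,*p,16) for p in b]);print(W.round(1),onz(d,*r[0],16))
m=cv2.inRange(hsv,(100,150,80),(125,255,255))
n,l,s,c=cv2.connectedComponentsWithStats(m)
for i in range(1,n):
    if s[i,4]>60: print(s[i],c[i].round(1),onz(d,*c[i],67).round(1), 'diam',2*np.sqrt(s[i,4]/np.pi)*(1160-67)/472)
E
```

```text
[[652.9 342.4  76. ]
 [636.7 154.3  76. ]
 [564.4 158.   76. ]
 [584.9 347.3  76. ]]
[np.float64(188.8), np.float64(72.4), np.float64(190.4), np.float64(68.2)] [609.69763573 250.51903814  76.        ]
case yaw -3.499302844410702
from y -5.545219951383834
[191 234  33  19 248] [206.88306452 242.75806452]
((207.15516662597656, 242.637939453125), (7.613509178161621, 33.61085510253906), 68.19859313964844)
[[429.4 246.6  16. ]
 [461.3 171.8  16. ]
 [444.3 164.5  16. ]
 [412.5 239.2  16. ]] [436.87940845 205.54608779  16.        ]
[163  35  30  41 166] [175.2  56.4] [876.4 286.7  67. ] diam 33.665670357864464
[180  48  40  43 357] [197.5  69.7] [845.  232.7  67. ] diam 49.370477846903796
[198  69  23  34 179] [208.5  86.3] [805.7 205.4  67. ] diam 34.9590593215359
[113 129  15  16  76] [120.4 136.4] [682.  408.9  67. ] diam 22.77928135587698
[349 227  17  16 214] [357.  234.5] [ 463.9 -149.    67. ] diam 38.22435002464565
[420 241  17  17 215] [428.3 249.1] [ 434.1 -312.9   67. ] diam 38.31355516352328
[383 260  23  23 402] [393.6 271. ] [ 382.1 -233.9   67. ] diam 52.389740728588386
```

```bash
python3 -m crank '[{"offset":[-35,38,0],"yaw":6,"grip":1},{"offset":[-70,75,0],"yaw":12,"grip":1},{"offset":[-105,113,0],"yaw":18,"grip":1},{"offset":[-140,150,0],"yaw":24,"grip":1},{"offset":[-175,188,0],"yaw":30,"grip":1},{"offset":[-210,226,0],"yaw":36,"grip":1},{"offset":[-245,263,0],"yaw":42,"grip":1},{"offset":[-280,301,0],"yaw":48,"grip":1},{"offset":[-315,338,0],"yaw":53,"grip":1},{"offset":[-346,376,0],"yaw":53,"grip":1}]'
python3 - <<'E'
from h import *
c=snap('wrist','w1'); s=monitor.sense();print(s['tcp_pos'],s['eef_rot'],s['q'])
E
```

```text
time_s: 1.4
tcp_pos: [437.5, 204.4, 231.1]
eef_rot: [[0.918, 0.395, -0.001], [0.395, -0.918, -0.002], [-0.001, 0.002, -1.0]]
force: [0.5, 0.2, -0.3]
finger_gap: 85.7
[442.49445006 196.732107   231.59157795] [[ 0.92281194  0.38522279  0.00464026]
 [ 0.3852477  -0.92278553 -0.00714627]
 [ 0.00152906  0.00838231 -0.9999637 ]] [-0.69373689  0.36966842  0.31026616  1.8956572  -0.1310438   0.89518702
  0.07431927]
```

View pics/w1.png

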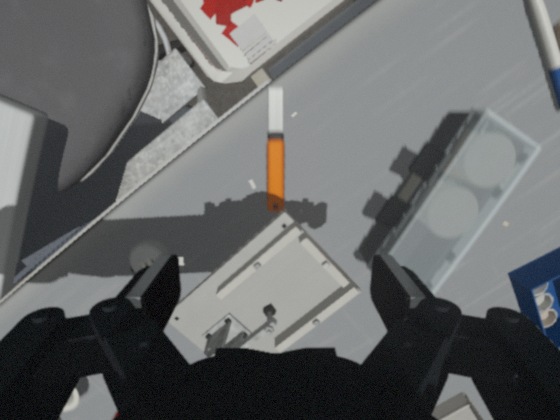

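```bash
cat > blade.py <<'E'
from h import *
import sys
def blade(tag,ztop=16):
    d=load(tag);hsv=cv2.cvtColor(d['frame'],cv2.COLOR_RGB2HSV)
    m=cv2.inRange(hsv,(5,150,60),(20,255,255));n,l,s,c=cv2.connectedComponentsWithStats(m);i=1+s[1:,4].argmax()
    cnt=np.argwhere(l==i)[:,::-1].astype(np.float32);r=cv2.minAreaRect(cnt)
    W=np.array([onz(d,*p,ztop) for p in cv2.boxPoints(r)])
    return s[i],W,W.mean(0)
if __name__=='__main__':
    snap('wrist',sys.argv[1]); s,W,c=blade(sys.argv[1]); print(s,W.round(1).tolist(),c.round(1),[np.linalg.norm(W[i]-W[i-1]).round(1) for i in range(4)])
    e=[W[i]-W[i-1] for i in range(4)];e=max(e,key=np.linalg.norm);print('dir',np.degrees(np.arctan2(e[1],e[0])))
    q=monitor.sense();print(q['tcp_pos'].round(1),np.degrees(np.arctan2(q['eef_rot'][1][0],q['eef_rot'][0][0])),q['q'].round(3))
E
python3 blade.py w2
```

```text
[ 264  128   18   72 1099] [[412.7, 241.8, 16.0], [428.7, 248.8, 16.0], [460.9, 175.8, 16.0], [444.0, 168.5, 16.0]] [436.6 208.7  16. ] [np.float64(79.8), np.float64(17.4), np.float64(79.7), np.float64(18.4)]
dir 113.08089161421998
[440.6 199.6 231.4] 22.676102671206323 [-0.697  0.369  0.307  1.896 -0.133  0.896  0.069]
```

```bash
python3 -m crank '[{"offset":[0,-10,50],"yaw":-1,"grip":0.2},{"offset":[0,-19,100],"yaw":-1,"grip":0},{"offset":[0,-19,150],"yaw":-1,"grip":0},{"offset":[0,-19,180],"yaw":-1,"grip":0},{"offset":[0,-19,180],"yaw":-1,"grip":0},{"offset":[0,-19,180],"yaw":-1,"grip":0}]'
python3 blade.py w3
```

```text
time_s: 2.25
tcp_pos: [434.3, 216.8, 52.2]
eef_rot: [[0.916, 0.402, 0.004], [0.402, -0.916, -0.004], [0.002, 0.006, -1.0]]
force: [0.8, -0.3, -0.2]
finger_gap: 42.4
[ 255  181   32  127 3788] [[412.3, 242.8, 16.0], [428.3, 249.8, 16.0], [461.7, 175.5, 16.0], [443.6, 167.6, 16.0]] [436.5 208.9  16. ] [np.float64(81.5), np.float64(17.4), np.float64(81.5), np.float64(19.7)]
dir -65.80023546067964
[434.6 216.9  52.6] 23.69059138912125 [-0.637  0.649  0.187  2.074 -0.255  0.438  0.157]
```

View pics/w3.png

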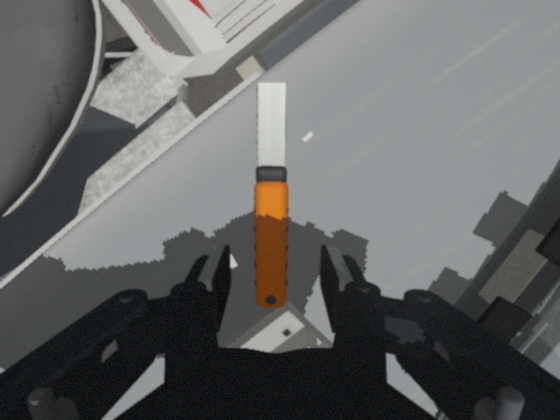

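```bash
python3 -m crank '[{"offset":[-1,0,25],"yaw":0,"grip":0},{"offset":[-1,0,47],"yaw":0,"grip":0},{"offset":[-1,0,48],"yaw":0,"grip":0},{"offset":[-1,0,48],"yaw":0,"grip":-0.6},{"offset":[-1,0,48],"yaw":0,"grip":-1},{"offset":[-1,0,48],"yaw":0,"grip":-1},{"offset":[-1,0,48],"yaw":0,"grip":-1}]' 60; python3 -c "
from h import *
snap('wrist','w4')"
```

```text
time_s: 3.18
tcp_pos: [434.0, 216.7, 6.2]
eef_rot: [[0.916, 0.401, 0.006], [0.401, -0.916, -0.003], [0.004, 0.005, -1.0]]
force: [-2.2, -0.5, 5.1]
finger_gap: 18.2
```

View pics/w4.png

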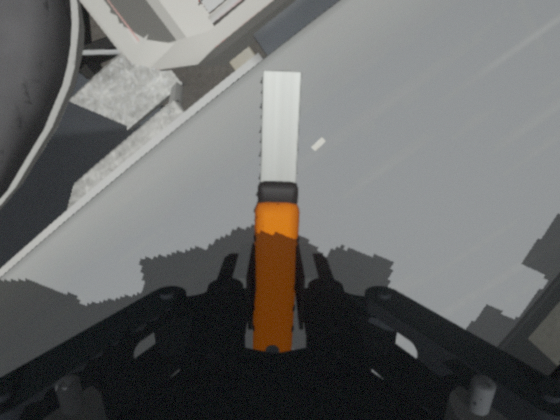

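```bash
python3 -m crank '[{"offset":[0,0,-20],"yaw":0,"grip":-1},{"offset":[0,0,-60],"yaw":0,"grip":-1},{"offset":[0,0,-110],"yaw":0,"grip":-1},{"offset":[0,0,-140],"yaw":0,"grip":-1},{"offset":[0,0,-140],"yaw":0,"grip":-1}]' 80; python3 -c "
from h import *
snap('wrist','w5');snap('top','top5')
a=load('w2')['frame'][:,:,::-1][90:300,350:560];cv2.imwrite('pics/c2.png',cv2.resize(a,None,fx=2.85,fy=2.85,interpolation=cv2.INTER_CUBIC))"
```

```text
time_s: 3.85
tcp_pos: [434.8, 217.9, 149.2]
eef_rot: [[0.916, 0.401, 0.012], [0.401, -0.916, 0.001], [0.011, 0.004, -1.0]]
force: [-0.1, 0.9, -1.5]
finger_gap: 17.6
```

View pics/c2.png

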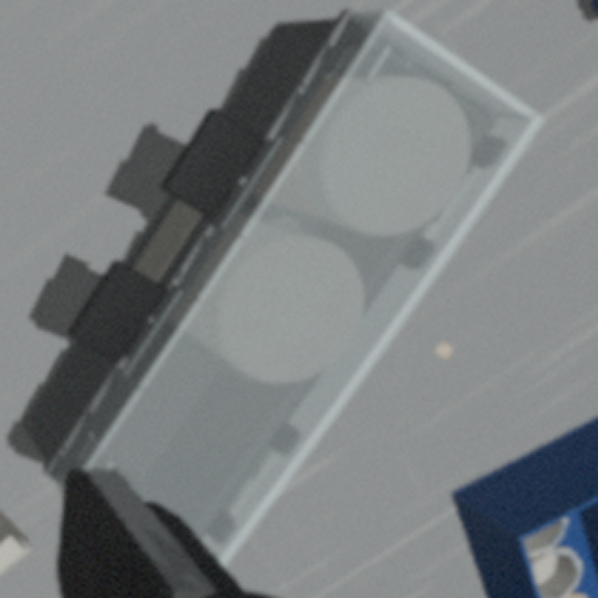

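View pics/w5.png

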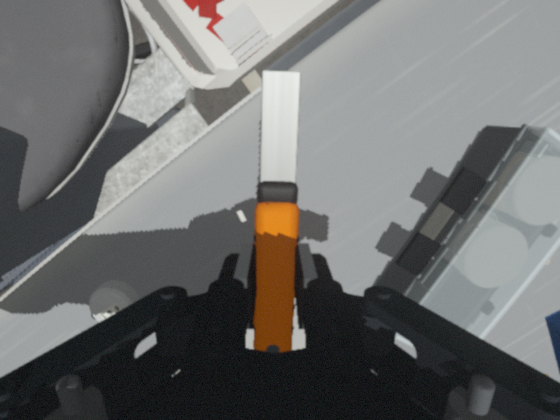

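View pics/top5.png

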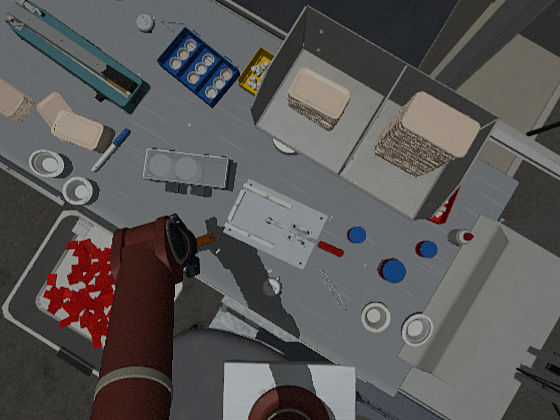

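```bash
python3 -c "
from h import *
a=load('w5')['frame'][:,:,::-1][110:290,380:560].astype(float);a=np.clip((a/255)**0.6*255,0,255).astype(np.uint8);cv2.imwrite('pics/c5.png',cv2.resize(a,None,fx=3.3,fy=3.3,interpolation=cv2.INTER_CUBIC))"
```

```text
(no output)
```

View pics/c5.png

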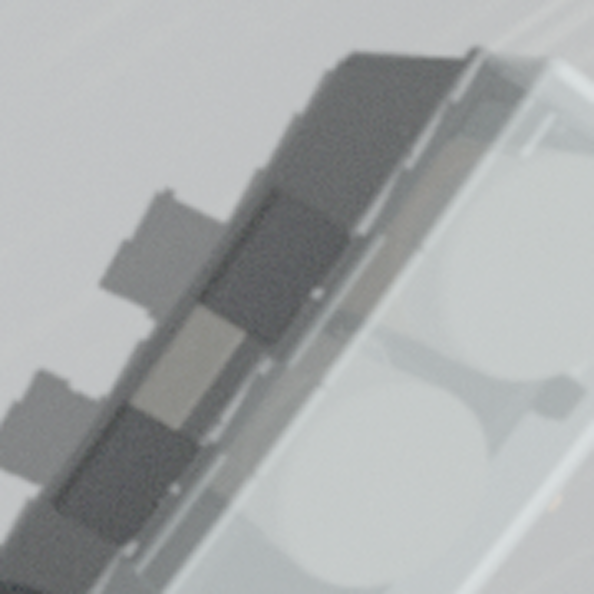

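```bash
python3 -c "
from h import *
d=load('w5')
q=lambda u,v:onz(d,u/3.3+380-.35,v/3.3+110-.35,54)
L=[q(274,190),q(203,298),q(272,345),q(350,235)]
R=[q(128,405),q(55,505),q(122,545),q(200,450)]
for n,A in (('L',L),('R',R)):
  A=np.array(A);print(n,A.round(1).tolist(),'front mid',((A[0]+A[1])/2).round(1),[np.linalg.norm(A[i]-A[i-1]).round(1) for i in range(4)])
l=(L[0]+L[1])/2;r=(R[0]+R[1])/2
y=l-r;print(np.linalg.norm(y),np.degrees(np.arctan2(-y[0],y[1])))
y=L[0]-R[1];print(np.linalg.norm(y),np.degrees(np.arctan2(-y[0],y[1])))
y=L[3]-R[2];print(np.linalg.norm(y),np.degrees(np.arctan2(-y[0],y[1])))
d=load('w2');q=lambda u,v:onz(d,u/2.85+350-.3,v/2.85+90-.3,76)
H=np.array([q(540,118),q(222,560),q(95,465),q(388,12)]);print(H.round(1).tolist(),[np.linalg.norm(H[i]-H[i-1]).round(1) for i in range(4)])
for i,j in((0,1),(3,2)):
  y=H[i]-H[j];print(np.degrees(np.arctan2(-y[0],y[1])))
d=load('top5')
f=d['frame'][:,:,::-1][140:200,135:240]; cv2.imwrite('pics/c5t.png',cv2.resize(f,None,fx=7,fy=7,interpolation=cv2.INTER_CUBIC))
"
```

```text
L [[555.7, 304.8, 54.0], [553.6, 275.7, 54.0], [575.7, 272.6, 54.0], [578.7, 303.3, 54.0]] front mid [554.6 290.2  54. ] [np.float64(23.1), np.float64(29.1), np.float64(22.4), np.float64(30.9)]
R [[550.6, 245.2, 54.0], [547.2, 215.0, 54.0], [568.8, 212.0, 54.0], [573.6, 242.1, 54.0]] front mid [548.9 230.1  54. ] [np.float64(23.2), np.float64(30.4), np.float64(21.8), np.float64(30.5)]
60.39220884205371 -5.464274243842447
90.13839303164455 -5.412197081432708
91.85989159756119 -6.205083912122851
[[652.9, 345.4, 76.0], [633.4, 161.9, 76.0], [570.5, 177.9, 76.0], [586.0, 352.0, 76.0]] [np.float64(67.2), np.float64(184.5), np.float64(64.8), np.float64(174.8)]
-6.079436830677134
-5.086874308392315
```

View pics/c5t.png

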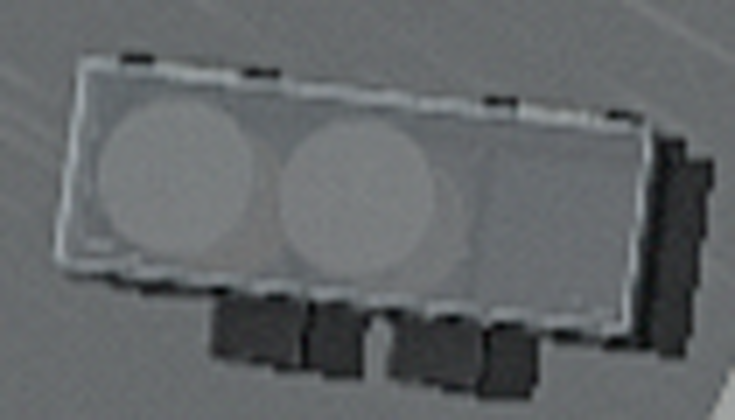

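```bash
python3 -c "
from h import *
d=load('top5');q=lambda u,v:onz(d,u/7+135-.43,v/7+140-.43,54).round(1)
print(q(212,355),q(300,367),q(388,378),q(478,396))
q=lambda u,v:onz(d,u/7+135-.43,v/7+140-.43,71).round(1)
print('caps',q(177,177),q(356,198))
d=load('w5');q=lambda u,v:onz(d,u/3.3+380-.35,v/3.3+110-.35,71)
print(q(525,270),q(375,480))
print(load('w5')['T'][:3,3])
"
```

```text
[558.3 303.   54. ] [554.9 273.1  54. ] [551.8 243.2  54. ] [546.3 212.7  54. ]
caps [615.9 312.4  71. ] [610.1 252.4  71. ]
[609.75510392 312.20287228  71.        ] [605.65794902 255.08876695  71.        ]
[406.65625804 281.55746389 291.35999763]
```

```bash
python3 -m crank '[{"offset":[2,-1,0],"yaw":10,"grip":-1},{"offset":[4,-2,0],"yaw":20,"grip":-1},{"offset":[6,-4,0],"yaw":30,"grip":-1},{"offset":[8,-6,0],"yaw":40,"grip":-1},{"offset":[11,-7,0],"yaw":50,"grip":-1},{"offset":[14,-9,0],"yaw":60,"grip":-1},{"offset":[16,-10,0],"yaw":70,"grip":-1},{"offset":[18,-11,0],"yaw":80,"grip":-1},{"offset":[20,-12,0],"yaw":90,"grip":-1},{"offset":[22,-13,0],"yaw":100,"grip":-1}]'
python3 -m crank '[{"offset":[0,0,0],"yaw":9,"grip":-1},{"offset":[0,0,0],"yaw":19,"grip":-1},{"offset":[0,0,0],"yaw":19,"grip":-1},{"offset":[0,0,0],"yaw":19,"grip":-1}]'
python3 -c "
from h import *
q=monitor.sense();print(q['tcp_pos'],q['eef_rot'],q['q'],np.degrees(np.arctan2(-q['eef_rot'][1][1],-q['eef_rot'][0][1])))
snap('wrist','w6');snap('side','s6')"
```

```text
time_s: 5.2
tcp_pos: [446.6, 237.4, 144.7]
eef_rot: [[0.23, -0.973, 0.003], [-0.973, -0.23, -0.004], [0.005, -0.002, -1.0]]
force: [-0.2, -0.5, -0.9]
finger_gap: 17.5
time_s: 5.7
tcp_pos: [446.1, 237.2, 143.9]
eef_rot: [[-0.097, -0.995, 0.002], [-0.995, 0.097, -0.006], [0.005, -0.002, -1.0]]
force: [-0.5, 0.3, -0.9]
finger_gap: 17.6
[446.13183831 237.18498018 143.94958491] [[-0.09653505 -0.9953283   0.00159833]
 [-0.99531494  0.09652479 -0.00557903]
 [ 0.00539869 -0.00212941 -0.99998316]] [-1.08815183  0.65789728  0.87959724  1.95758797 -0.67032416  0.84821562
 -1.50948701] -5.539099954326954
```

View pics/w6.png

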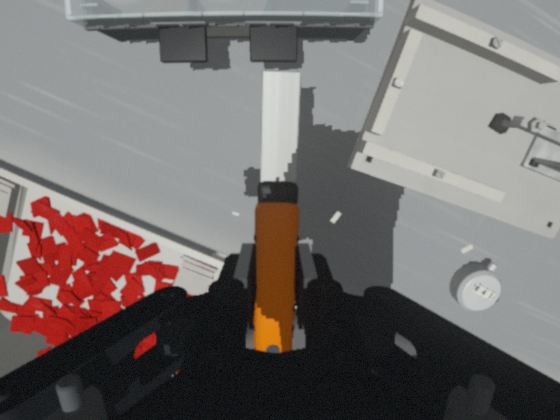

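View pics/s6.png

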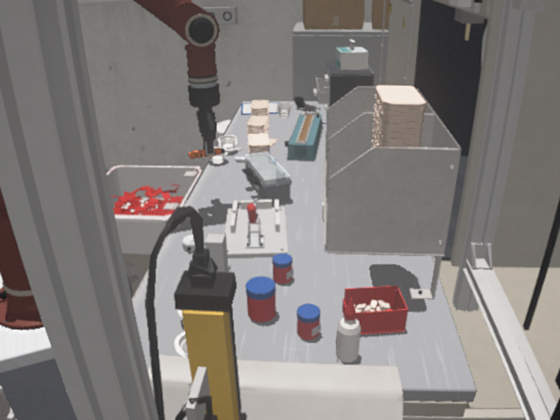

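```bash
python3 -c "
from h import *
d=load('w6')
f=d['frame'][:,:,::-1][0:100,140:400].astype(float);f=((f/255)**.6*255).astype(np.uint8)
cv2.imwrite('pics/c6.png',cv2.resize(f,None,fx=3,fy=3,interpolation=cv2.INTER_CUBIC))
print(onz(d,252,61,54),onz(d,299,61,54),onz(d,161,61,54),onz(d,208,61,54))
print('tip',onz(d,264,69.5,146.4),onz(d,300,69.5,146.4))
"
```

```text
[551.48001236 243.70457669  54.        ] [548.42120741 212.23739999  54.        ] [558.17051918 305.0059949   54.        ] [554.57764149 273.20874731  54.        ]
tip [533.12559786 234.85329193 146.4       ] [531.71955579 220.2486661  146.4       ]
```

View pics/c6.png

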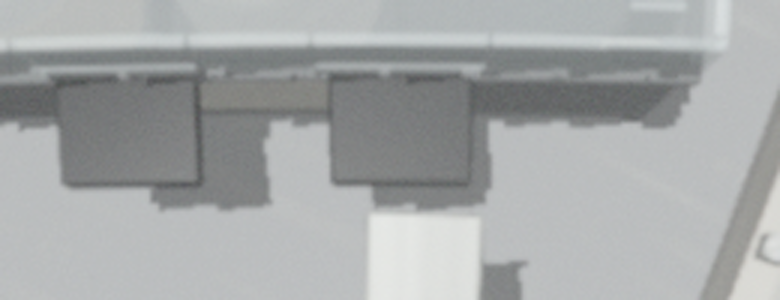

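```bash
python3 -m crank '[{"offset":[-1,0,30],"yaw":0,"grip":-1},{"offset":[-2,0,60],"yaw":0,"grip":-1},{"offset":[-2,0,80],"yaw":0,"grip":-1},{"offset":[-2,0,88],"yaw":0,"grip":-1},{"offset":[-2,0,88],"yaw":0,"grip":-1},{"offset":[-2,0,88],"yaw":0,"grip":-1}]'
python3 -c "
from h import *
q=monitor.sense();print(q['tcp_pos'],q['force'],np.degrees(np.arctan2(-q['eef_rot'][1][1],-q['eef_rot'][0][1])))
d=snap('wrist','w7');snap('side','s7')
f=load('w7')['frame'][:,:,::-1][0:200,140:400].astype(float);f=((f/255)**.6*255).astype(np.uint8)
a=cv2.resize(f,None,fx=3,fy=3,interpolation=cv2.INTER_CUBIC)
cv2.imwrite('pics/c7.png',a)
f=load('s7')['frame'][:,:,::-1][120:220,170:310].astype(float);f=((f/255)**.7*255).astype(np.uint8)
cv2.imwrite('pics/c7s.png',cv2.resize(f,None,fx=5.5,fy=5.5,interpolation=cv2.INTER_CUBIC))
"
```

```text
time_s: 6.55
tcp_pos: [447.5, 239.0, 57.2]
eef_rot: [[-0.097, -0.995, 0.004], [-0.995, 0.097, -0.004], [0.003, -0.004, -1.0]]
force: [0.5, 0.2, -1.1]
finger_gap: 17.2
[447.51599896 238.96353018  57.24483201] [ 0.50841173  0.23650217 -1.08627617] -5.592490235196364
```

View pics/c7.png

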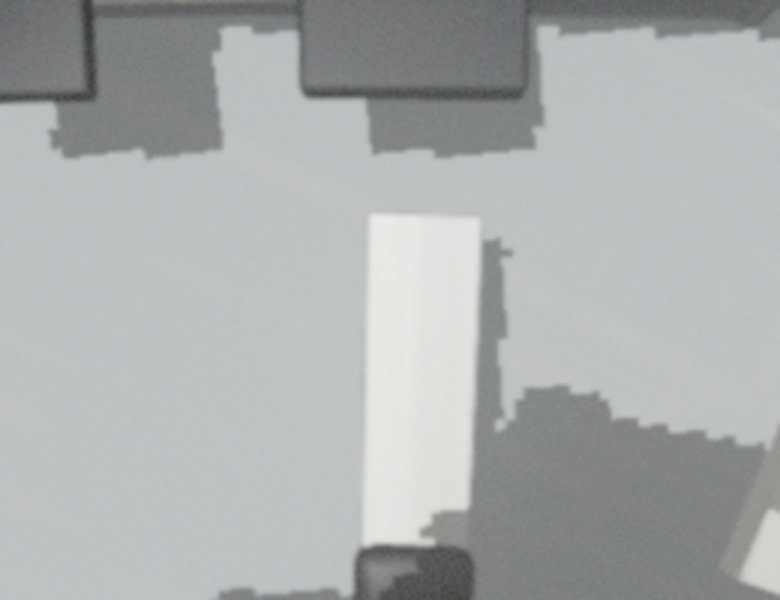

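View pics/c7s.png

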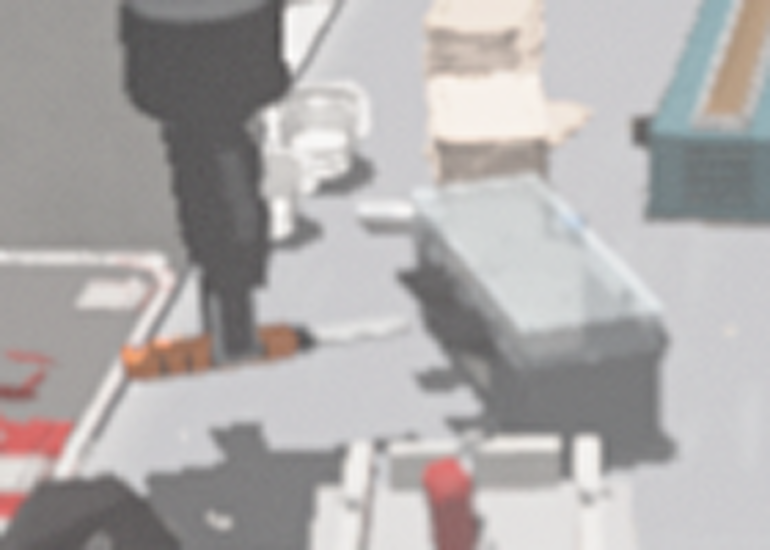

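```bash
python3 -m crank '[{"offset":[-1.5,0,2.5],"yaw":0,"grip":-1},{"offset":[-1.5,-4,2.5],"yaw":0,"grip":-1},{"offset":[-1.5,-8,2.5],"yaw":0,"grip":-1},{"offset":[-1.5,-10,2.5],"yaw":0,"grip":-1}]'
python3 -c "
from h import *
q=monitor.sense();print(q['tcp_pos'],q['force'],np.degrees(np.arctan2(-q['eef_rot'][1][1],-q['eef_rot'][0][1])))
d=snap('wrist','w8')
f=load('w8')['frame'][:,:,::-1][0:200,140:400].astype(float);f=((f/255)**.6*255).astype(np.uint8)
a=cv2.resize(f,None,fx=3,fy=3,interpolation=cv2.INTER_CUBIC)
cv2.imwrite('pics/c8.png',a)
"
```

```text
time_s: 7.15
tcp_pos: [458.0, 239.4, 54.8]
eef_rot: [[-0.098, -0.995, 0.004], [-0.995, 0.098, -0.004], [0.004, -0.005, -1.0]]
force: [-0.3, -0.0, -1.0]
finger_gap: 17.2
[458.04763868 239.3914462   54.79626314] [-0.33489996 -0.0158192  -0.95114905] -5.603087768346106
```

View pics/c8.png

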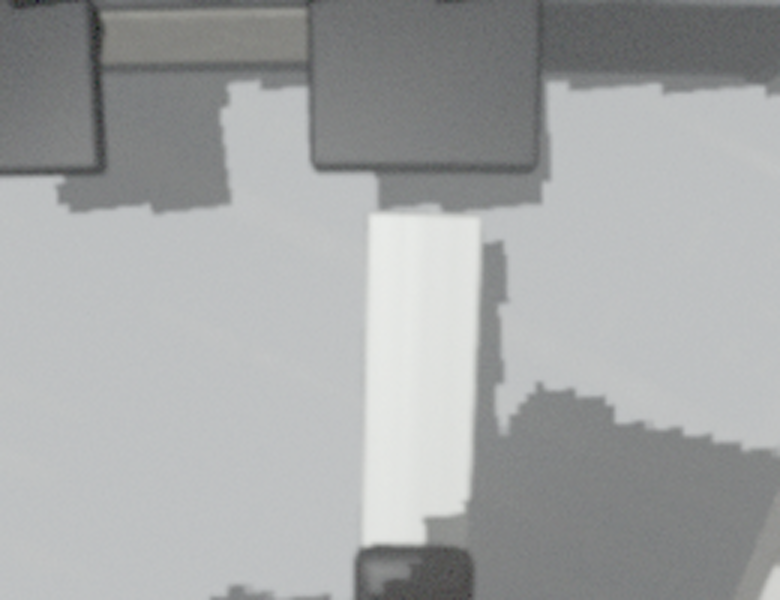

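```bash
python3 -m crank '[{"offset":[0,0,-0.8],"yaw":0,"grip":-1},{"offset":[0,-4,-0.8],"yaw":0,"grip":-1},{"offset":[0,-8,-0.8],"yaw":0,"grip":-1},{"offset":[0,-12,-0.8],"yaw":0,"grip":-1},{"offset":[0,-17,-0.8],"yaw":0,"grip":-1},{"offset":[0,-21,-0.8],"yaw":0,"grip":-1}]'
python3 -c "
from h import *
q=monitor.sense();print(q['tcp_pos'],q['force'])
d=snap('wrist','w9')
f=load('w9')['frame'][:,:,::-1][0:200,140:400].astype(float);f=((f/255)**.6*255).astype(np.uint8)
a=cv2.resize(f,None,fx=3,fy=3,interpolation=cv2.INTER_CUBIC)
cv2.imwrite('pics/c9.png',a)
"
```

```text
time_s: 7.95
tcp_pos: [479.6, 237.2, 55.7]
eef_rot: [[-0.098, -0.995, 0.005], [-0.995, 0.098, -0.004], [0.004, -0.005, -1.0]]
force: [-0.6, -0.9, -1.0]
finger_gap: 17.3
[479.55451653 237.23321745  55.71933751] [-0.55365398 -0.93320921 -1.00822586]
```

View pics/c9.png

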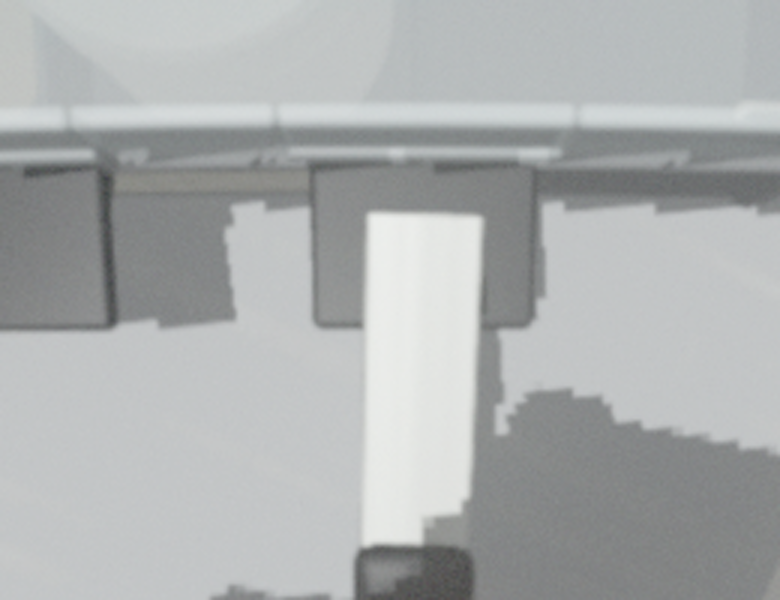

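```bash
python3 -m crank '[{"offset":[0,-4,0],"yaw":0,"grip":-1},{"offset":[0,-8,0],"yaw":0,"grip":-1},{"offset":[0,-12,0],"yaw":0,"grip":-1},{"offset":[0,-16,0],"yaw":0,"grip":-1},{"offset":[0,-16.5,0],"yaw":0,"grip":-1}]'
python3 -c "
from h import *
q=monitor.sense();print(q['tcp_pos'],q['force'])
d=snap('wrist','w10')
f=load('w10')['frame'][:,:,::-1][0:200,140:400].astype(float);f=((f/255)**.6*255).astype(np.uint8)
a=cv2.resize(f,None,fx=3,fy=3,interpolation=cv2.INTER_CUBIC)
cv2.imwrite('pics/c10.png',a)
"
```

```text
time_s: 8.62
tcp_pos: [497.0, 235.4, 55.9]
eef_rot: [[-0.098, -0.995, 0.006], [-0.995, 0.098, -0.004], [0.004, -0.007, -1.0]]
force: [-0.0, 0.1, -0.1]
finger_gap: 17.6
[497.03790456 235.35092578  55.94524077] [-0.04821874  0.11346282 -0.0653768 ]
```

View pics/c10.png

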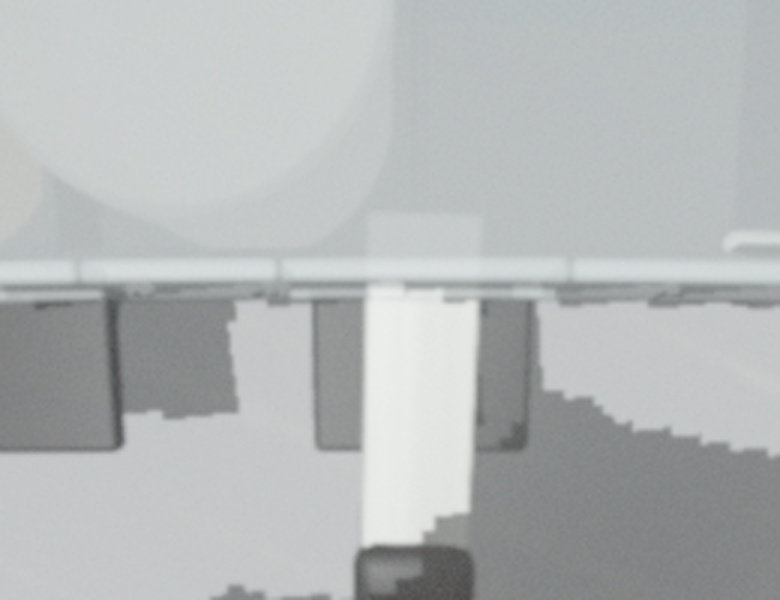

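```bash
python3 -m crank '[{"offset":[0,0,4],"yaw":0,"grip":-1},{"offset":[0,0,8],"yaw":0,"grip":-1},{"offset":[0,0,12],"yaw":0,"grip":-1},{"offset":[0,0,12],"yaw":0,"grip":-1}]' 50
python3 -c "
from h import *
q=monitor.sense();print(q['tcp_pos'],q['force'],q['torque'],q['eef_rot'])
d=snap('wrist','w11');snap('side','s11')
f=load('w11')['frame'][:,:,::-1][0:200,140:400].astype(float);f=((f/255)**.6*255).astype(np.uint8)
a=cv2.resize(f,None,fx=3,fy=3,interpolation=cv2.INTER_CUBIC)
cv2.imwrite('pics/c11.png',a)
f=load('s11')['frame'][:,:,::-1][120:220,170:310].astype(float);f=((f/255)**.7*255).astype(np.uint8)
cv2.imwrite('pics/c11s.png',cv2.resize(f,None,fx=5.5,fy=5.5,interpolation=cv2.INTER_CUBIC))
"
```

```text
time_s: 9.18
tcp_pos: [497.6, 235.3, 45.2]
eef_rot: [[-0.099, -0.995, 0.008], [-0.995, 0.099, -0.003], [0.002, -0.008, -1.0]]
force: [-2.7, -0.1, 8.7]
finger_gap: 17.5
[497.57945943 235.31283233  45.2305849 ] [-2.69617868 -0.06734753  8.74930032] [-0.08701978  0.10204306 -0.02232916] [[-0.09862958 -0.99509451  0.00768905]
 [-0.9951217   0.09860901 -0.0030109 ]
 [ 0.00223792 -0.0079485  -0.99996591]]
```

View pics/c11.png

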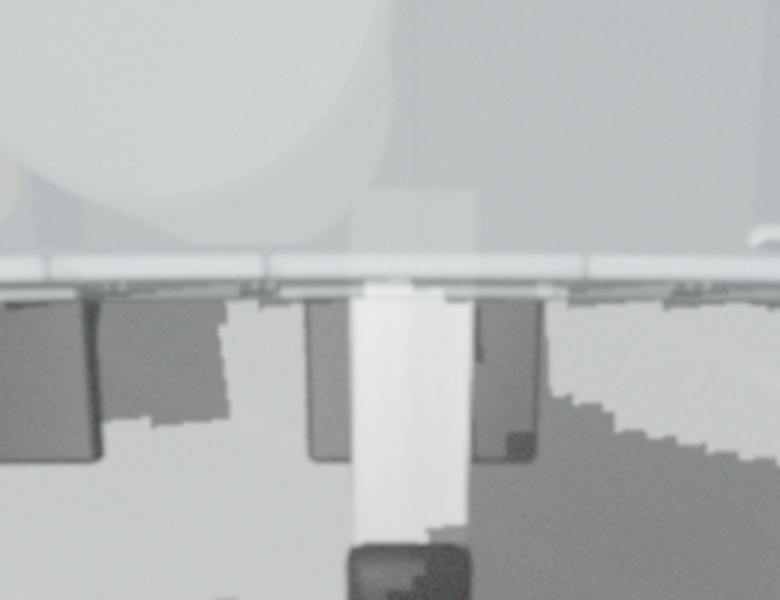

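View pics/c11s.png

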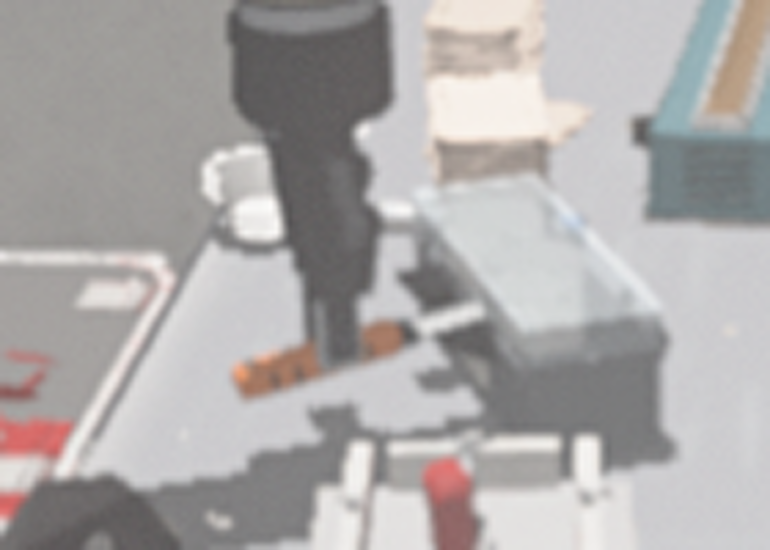

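Levering as intended: the blade pitches in the grip over the ledge, with 8.7 N on the tool. I'll press further down.

```bash
python3 -m crank '[{"offset":[0,0,4],"yaw":0,"grip":-1},{"offset":[0,0,8],"yaw":0,"grip":-1},{"offset":[0,0,12],"yaw":0,"grip":-1},{"offset":[0,0,14],"yaw":0,"grip":-1},{"offset":[0,0,14],"yaw":0,"grip":-1}]'
python3 -c "
from h import *
q=monitor.sense();print(q['tcp_pos'],q['force'],q['torque'])
d=snap('wrist','w12');snap('side','s12')
f=load('w12')['frame'][:,:,::-1][0:200,140:400].astype(float);f=((f/255)**.6*255).astype(np.uint8)
a=cv2.resize(f,None,fx=3,fy=3,interpolation=cv2.INTER_CUBIC)
cv2.imwrite('pics/c12.png',a)
f=load('s12')['frame'][:,:,::-1][120:220,170:310].astype(float);f=((f/255)**.7*255).astype(np.uint8)
cv2.imwrite('pics/c12s.png',cv2.resize(f,None,fx=5.5,fy=5.5,interpolation=cv2.INTER_CUBIC))
"
```

```text
time_s: 9.9
tcp_pos: [499.0, 235.5, 33.2]
eef_rot: [[-0.099, -0.995, 0.011], [-0.995, 0.099, -0.001], [0.0, -0.011, -1.0]]
force: [-4.0, 0.3, 11.5]
finger_gap: 17.4
[499.03899891 235.475855    33.15245978] [-3.97456956  0.29474872 11.49463814] [-0.04387415 -0.0008688  -0.02575725]
```

View pics/c12.png

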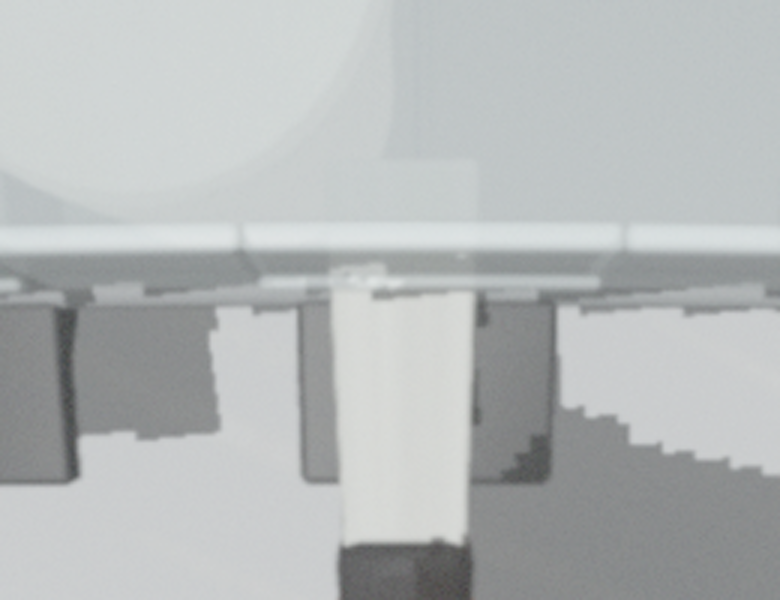

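View pics/c12s.png

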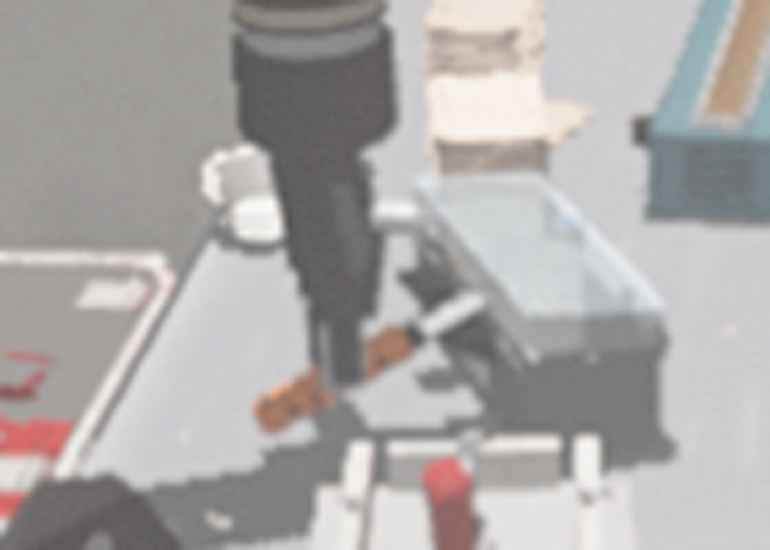

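```bash
cat > case.py <<'E'
from h import *
C=np.array([608.6,253.0,0]);A=np.radians(-5.6)
R=np.array([[np.cos(A),-np.sin(A),0],[np.sin(A),np.cos(A),0],[0,0,1]])
def w(p): return C+R@np.array(p,float)
def hood(p,t):
    x,y,z=p; dx,dz=x-38,z-54
    return w([38+dx*np.cos(t)+dz*np.sin(t), y, 54-dx*np.sin(t)+dz*np.cos(t)])
E
python3 -c "
from case import *
for t in ('w10','w12'):
  d=load(t);
  print(t,'ledge',((proj(d,w([-58,-30.5,54]))-[140,0])*3).round(0))
  for th in (0,.03,.06,.09,.12): print(th,[((proj(d,hood(p,th))[0]-[140,0])*3).round(0).tolist() for p in ([-35,-30,76],[-35,-55,60])])
for t in ('s7','s12'):
  d=load(t)
  for th in (0,.06,.12): print(th,[((proj(d,hood(p,th))[0]-[170,120])*5.5).round(0).tolist() for p in ([-35,-95,76],[38,-95,76],[-35,95,76])])
"
```

```text
w10 ledge [[429. 466.]]
0 [[431.0, 297.0], [609.0, 304.0]]
0.03 [[431.0, 290.0], [612.0, 301.0]]
0.06 [[432.0, 282.0], [616.0, 298.0]]
0.09 [[433.0, 273.0], [620.0, 295.0]]
0.12 [[433.0, 264.0], [623.0, 291.0]]
w12 ledge [[436. 501.]]
0 [[438.0, 304.0], [650.0, 311.0]]
0.03 [[439.0, 295.0], [655.0, 309.0]]
0.06 [[440.0, 285.0], [660.0, 305.0]]
0.09 [[441.0, 274.0], [665.0, 301.0]]
0.12 [[442.0, 262.0], [670.0, 296.0]]
0 [[515.0, 329.0], [662.0, 306.0], [402.0, 192.0]]
0.06 [[518.0, 320.0], [664.0, 305.0], [405.0, 184.0]]
0.12 [[521.0, 311.0], [667.0, 305.0], [407.0, 176.0]]
0 [[515.0, 329.0], [662.0, 306.0], [402.0, 192.0]]
0.06 [[518.0, 320.0], [664.0, 305.0], [405.0, 184.0]]
0.12 [[521.0, 311.0], [667.0, 305.0], [407.0, 176.0]]
```

```bash
python3 -m crank '[{"offset":[0,0,2],"yaw":0,"grip":-1},{"offset":[0,0,4],"yaw":0,"grip":-1},{"offset":[0,0,4.5],"yaw":0,"grip":-1},{"offset":[0,0,4.5],"yaw":0,"grip":-1}]'
python3 -c "
from case import *
q=monitor.sense();print(q['tcp_pos'],q['force'],q['torque'])
d=snap('wrist','w13');snap('side','s13')
f=load('w13')['frame'][:,:,::-1][0:200,140:400].astype(float);f=((f/255)**.6*255).astype(np.uint8)
a=cv2.resize(f,None,fx=3,fy=3,interpolation=cv2.INTER_CUBIC)
cv2.imwrite('pics/c13.png',a)
f=load('s13')['frame'][:,:,::-1][120:220,170:310].astype(float);f=((f/255)**.7*255).astype(np.uint8)
cv2.imwrite('pics/c13s.png',cv2.resize(f,None,fx=5.5,fy=5.5,interpolation=cv2.INTER_CUBIC))
"
```

```text
time_s: 10.5
tcp_pos: [499.3, 236.2, 30.5]
eef_rot: [[-0.099, -0.995, 0.012], [-0.995, 0.099, 0.001], [-0.003, -0.012, -1.0]]
force: [-5.1, -0.2, 13.1]
finger_gap: 17.8
[499.33756983 236.16240377  30.51982313] [-5.10933572 -0.15071562 13.14083445] [0.08498544 0.37574988 0.00794063]
```

View pics/c13.png

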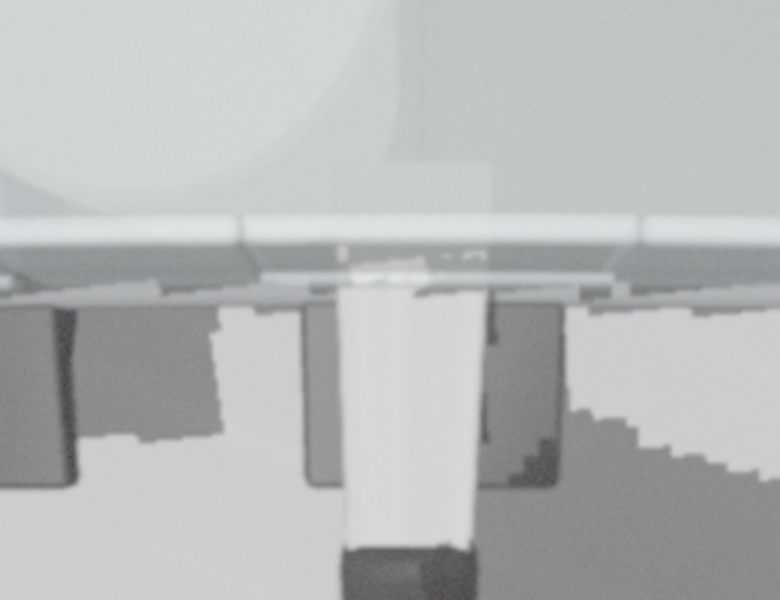

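View pics/c13s.png

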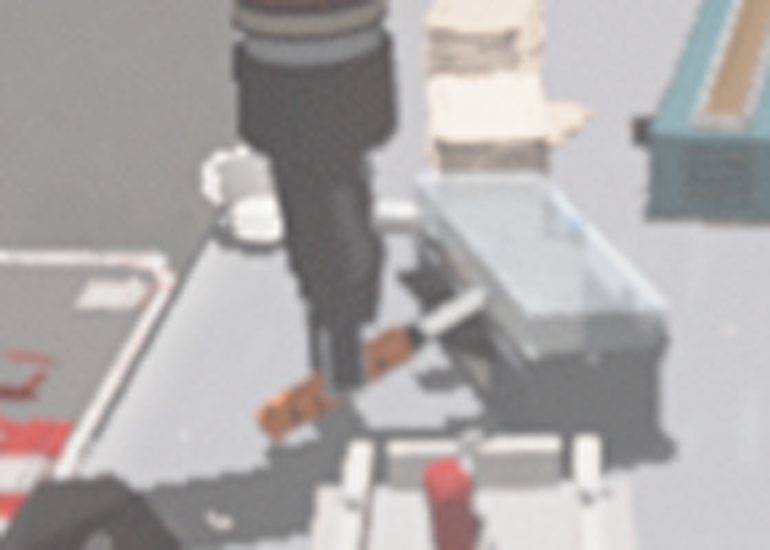

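```bash
python3 -m crank '[{"offset":[0,-4,0],"yaw":0,"grip":-1},{"offset":[0,-7,-3],"yaw":0,"grip":-1},{"offset":[0,-9,-8],"yaw":0,"grip":-1},{"offset":[0,-11,-14],"yaw":0,"grip":-1},{"offset":[0,-14,-20],"yaw":0,"grip":-1},{"offset":[0,-14,-20],"yaw":0,"grip":-1}]' 110
python3 -c "
from case import *
q=monitor.sense();print(q['tcp_pos'],q['force'],q['torque'])
d=snap('wrist','w14');snap('side','s14')
f=load('w14')['frame'][:,:,::-1][0:200,140:400].astype(float);f=((f/255)**.6*255).astype(np.uint8)
a=cv2.resize(f,None,fx=3,fy=3,interpolation=cv2.INTER_CUBIC)
cv2.imwrite('pics/c14.png',a)
f=load('s14')['frame'][:,:,::-1][120:220,170:310].astype(float);f=((f/255)**.7*255).astype(np.uint8)
cv2.imwrite('pics/c14s.png',cv2.resize(f,None,fx=5.5,fy=5.5,interpolation=cv2.INTER_CUBIC))
"
```

```text
time_s: 11.35
tcp_pos: [515.0, 234.6, 51.7]
eef_rot: [[-0.099, -0.995, 0.016], [-0.995, 0.099, 0.002], [-0.003, -0.016, -1.0]]
force: [0.5, 0.5, -0.2]
finger_gap: 16.6
[515.0380184  234.55506319  51.71856163] [ 0.51687653  0.54652096 -0.23329584] [0.04361568 0.05290913 0.00439804]
```

View pics/c14.png

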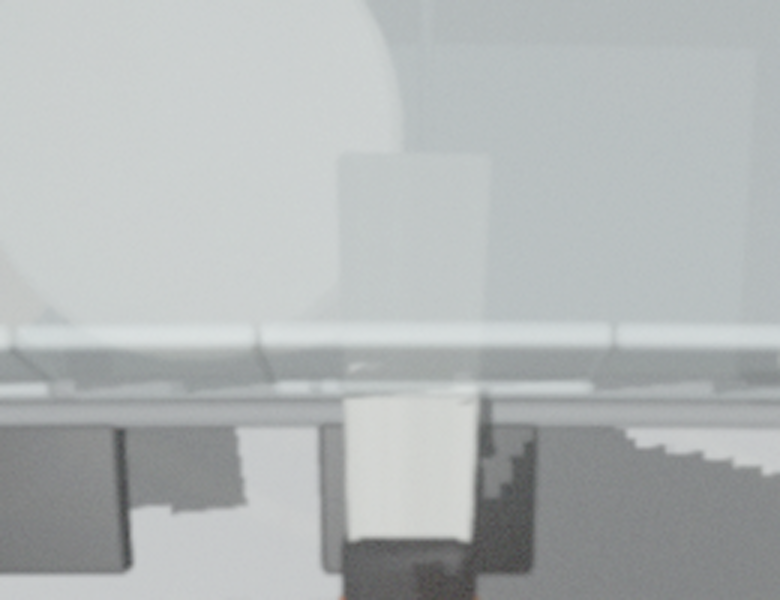

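View pics/c14s.png

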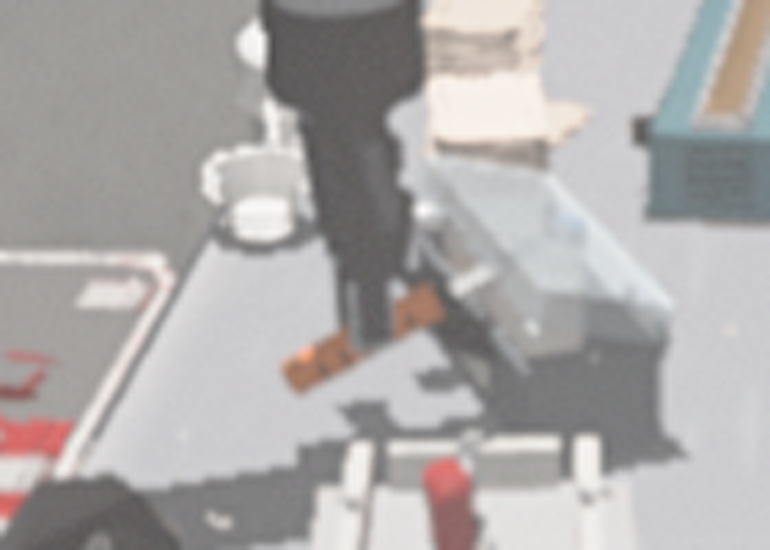

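```bash
sed -i 's/608.6/610.6/' case.py; python3 -c "
from case import *
d=load('w14')
for z in (80,86,92,98):
  l=onz(d,340/3+140,155/3,z);r=onz(d,490/3+140,155/3,z)
  print(z,(R.T@((l+r)/2-C)).round(1),np.linalg.norm(l-r))
print('tcp',R.T@(np.array([515,234.6,51.7])-C))
for th in (.2,.3,.4): print(th,[((proj(d,hood(p,th))[0]-[140,0])*3).round(0).tolist() for p in ([-35,-30,76],[-35,-30,60])],hood([-33,-30,60],th))
"
```

```text
80 [ -4.4 -27.5  80. ] 16.617606516109134
86 [ -5.6 -27.4  86. ] 15.752439850182817
92 [ -6.7 -27.4  92. ] 14.887273184256491
98 [ -7.9 -27.4  98. ] 14.022106518330176
tcp [-93.34821408 -27.64110938  51.7       ]
0.2 [[440.0, 384.0], [436.0, 408.0]] [577.42485422 226.10898688  73.98592195]
0.3 [[442.0, 345.0], [437.0, 389.0]] [579.75064249 225.88094134  80.71395361]
0.4 [[444.0, 293.0], [439.0, 362.0]] [582.73328821 225.58849037  87.17506827]
```

```bash
python3 -m crank '[{"offset":[0,-2,-6],"yaw":0,"grip":-1},{"offset":[0,-4,-12],"yaw":0,"grip":-1},{"offset":[0,-8,-17],"yaw":0,"grip":-1},{"offset":[0,-13,-21],"yaw":0,"grip":-1},{"offset":[0,-18,-25],"yaw":0,"grip":-1},{"offset":[0,-22,-28],"yaw":0,"grip":-1},{"offset":[0,-22,-28],"yaw":0,"grip":-1}]' 110
python3 -c "
from case import *
q=monitor.sense();print(q['tcp_pos'],q['force'],q['torque'])
d=snap('wrist','w15');snap('side','s15')
f=load('s15')['frame'][:,:,::-1][100:200,170:310].astype(float);f=((f/255)**.7*255).astype(np.uint8)
cv2.imwrite('pics/c15s.png',cv2.resize(f,None,fx=5.5,fy=5.5,interpolation=cv2.INTER_CUBIC))
"
```

```text
time_s: 12.32
tcp_pos: [536.3, 232.2, 79.7]
eef_rot: [[-0.099, -0.995, 0.016], [-0.995, 0.099, 0.001], [-0.003, -0.016, -1.0]]
force: [0.6, 0.3, -1.1]
finger_gap: 16.7
[536.34498883 232.20105277  79.73312713] [ 0.63434659  0.348893   -1.07116704] [-0.00586712  0.03667412  0.01620273]
```

View pics/w15.png

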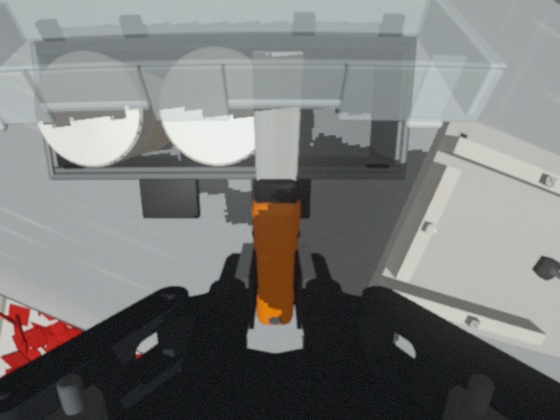

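View pics/c15s.png

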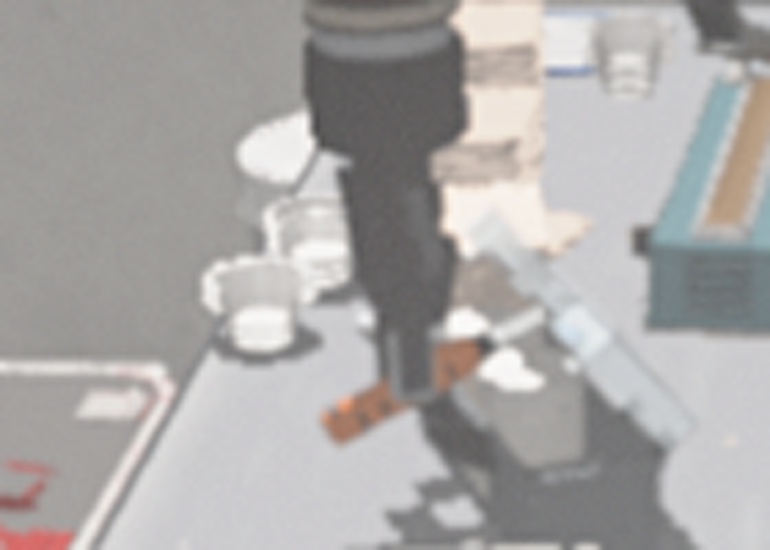

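```bash
python3 -m crank '[{"offset":[0,-6,-3],"yaw":0,"grip":-1},{"offset":[0,-12,-5],"yaw":0,"grip":-1},{"offset":[0,-18,-6],"yaw":0,"grip":-1},{"offset":[0,-24,-7],"yaw":0,"grip":-1},{"offset":[0,-30,-7],"yaw":0,"grip":-1},{"offset":[0,-36,-7],"yaw":0,"grip":-1},{"offset":[0,-42,-7],"yaw":0,"grip":-1},{"offset":[0,-42,-7],"yaw":0,"grip":-1}]' 110
python3 -c "
from case import *
q=monitor.sense();print(q['tcp_pos'],q['force'],q['torque'])
d=snap('wrist','w16');snap('side','s16')
f=load('s16')['frame'][:,:,::-1][100:200,170:310].astype(float);f=((f/255)**.7*255).astype(np.uint8)
cv2.imwrite('pics/c16s.png',cv2.resize(f,None,fx=5.5,fy=5.5,interpolation=cv2.INTER_CUBIC))
"
```

```text
time_s: 13.42
tcp_pos: [577.4, 228.1, 86.6]
eef_rot: [[-0.099, -0.995, 0.014], [-0.995, 0.099, 0.001], [-0.003, -0.014, -1.0]]
force: [0.1, -1.1, -1.5]
finger_gap: 16.7
[577.36901022 228.13066119  86.57942148] [ 0.09674611 -1.11681683 -1.5020497 ] [ 3.12325809e-02  9.68853100e-02 -8.93645237e-05]
```

View pics/w16.png

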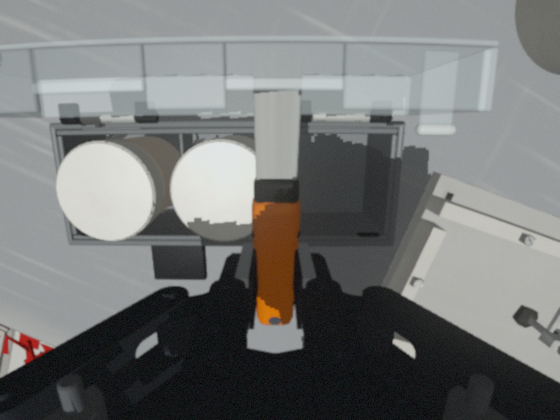

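View pics/c16s.png

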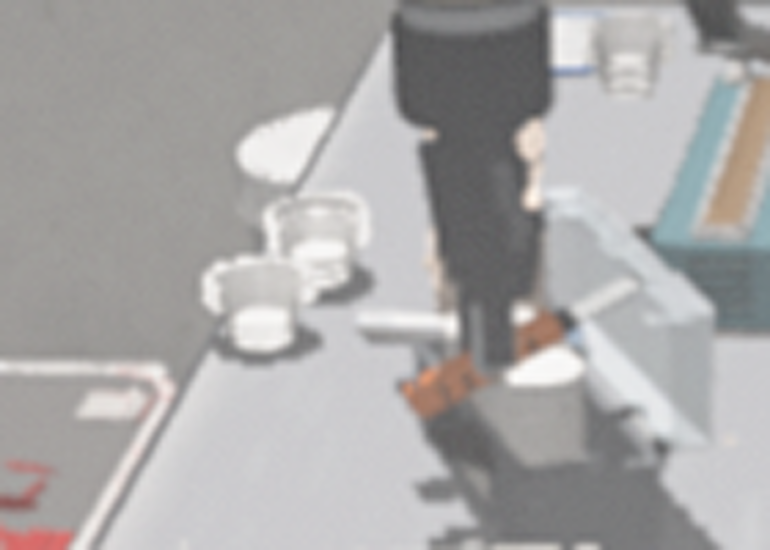

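```bash
python3 -m crank '[{"offset":[0,-5,-3],"yaw":0,"grip":-1},{"offset":[0,-10,-5],"yaw":0,"grip":-1},{"offset":[0,-15,-6],"yaw":0,"grip":-1},{"offset":[0,-20,-6],"yaw":0,"grip":-1},{"offset":[0,-20,-6],"yaw":0,"grip":-1},{"offset":[0,-20,-6],"yaw":0,"grip":-1}]' 110
python3 -c "
from case import *
q=monitor.sense();print(q['tcp_pos'],q['force'],q['torque'])
d=snap('wrist','w17');snap('side','s17')
f=load('s17')['frame'][:,:,::-1][100:200,170:310].astype(float);f=((f/255)**.7*255).astype(np.uint8)
cv2.imwrite('pics/c17s.png',cv2.resize(f,None,fx=5.5,fy=5.5,interpolation=cv2.INTER_CUBIC))
"
```

```text
time_s: 14.28
tcp_pos: [594.5, 227.9, 91.5]
eef_rot: [[-0.097, -0.995, 0.008], [-0.995, 0.097, 0.003], [-0.004, -0.008, -1.0]]
force: [-5.4, 2.2, -10.3]
finger_gap: 16.6
[594.52887433 227.88552577  91.54099746] [ -5.37452579   2.17515929 -10.34068531] [0.4529758  1.93612181 0.12053598]
```

View pics/c17s.png

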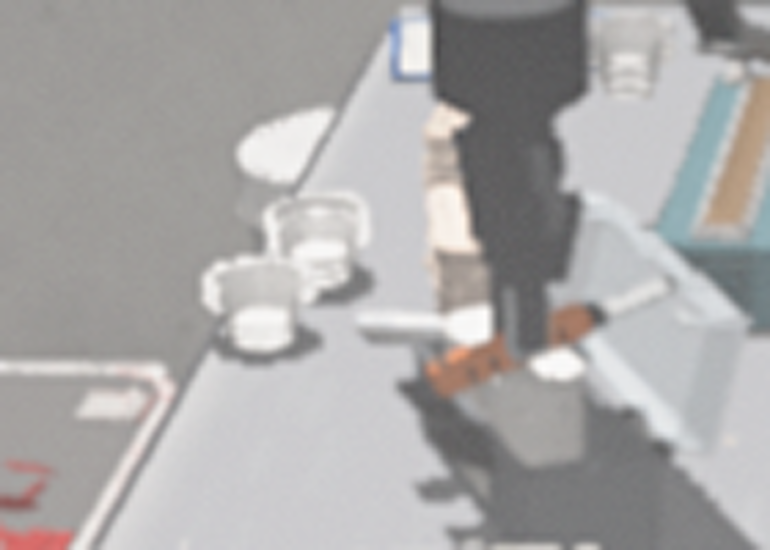

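```bash
python3 -m crank '[{"offset":[0,2,4],"yaw":0,"grip":-1},{"offset":[0,2,8],"yaw":0,"grip":-1},{"offset":[0,2,8],"yaw":0,"grip":-1},{"offset":[0,2,8],"yaw":0,"grip":-1}]' 110
python3 -c "
from case import *
q=monitor.sense();print(q['tcp_pos'],q['force'],q['torque'])
d=snap('wrist','w18');snap('side','s18')
f=load('s18')['frame'][:,:,::-1][100:200,170:310].astype(float);f=((f/255)**.7*255).astype(np.uint8)
cv2.imwrite('pics/c18s.png',cv2.resize(f,None,fx=5.5,fy=5.5,interpolation=cv2.INTER_CUBIC))
"
```

```text
time_s: 14.88
tcp_pos: [594.6, 227.4, 85.0]
eef_rot: [[-0.098, -0.995, 0.013], [-0.995, 0.098, 0.003], [-0.004, -0.012, -1.0]]
force: [-0.1, -0.1, -0.7]
finger_gap: 16.7
[594.60467151 227.44288039  85.0056983 ] [-0.09119821 -0.07245637 -0.74394233] [-0.01520712  0.06431737  0.02698865]
```

View pics/c18s.png

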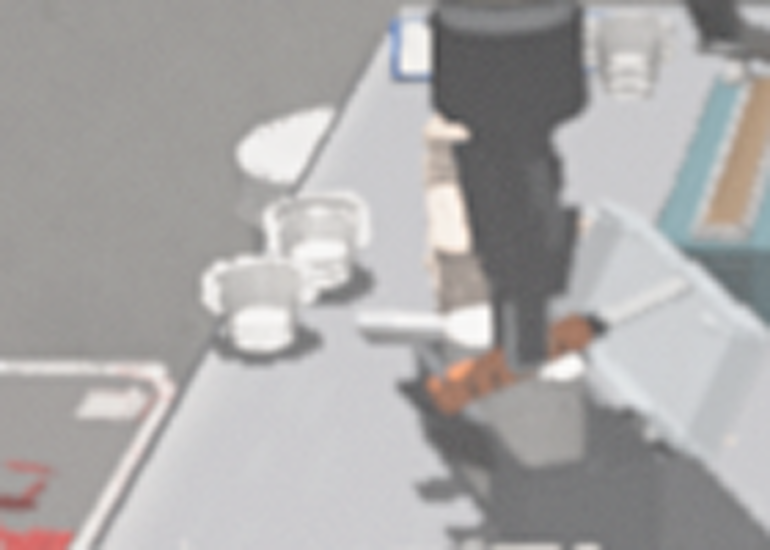

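View pics/w18.png

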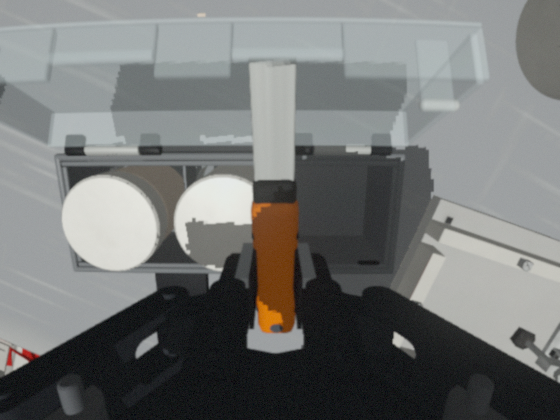

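```bash
python3 -m crank '[{"offset":[0,0,-15],"yaw":0,"grip":-1},{"offset":[0,10,-30],"yaw":0,"grip":-1},{"offset":[0,35,-45],"yaw":0,"grip":-1},{"offset":[0,65,-60],"yaw":0,"grip":-1},{"offset":[0,95,-65],"yaw":0,"grip":-1},{"offset":[0,125,-65],"yaw":0,"grip":-1},{"offset":[1,145,-65],"yaw":0,"grip":-1},{"offset":[1,145,-65],"yaw":-10,"grip":-1},{"offset":[1,145,-65],"yaw":-20,"grip":-1},{"offset":[1,145,-65],"yaw":-30,"grip":-1}]'
python3 -m crank '[{"offset":[0,0,0],"yaw":-10,"grip":-1},{"offset":[0,0,0],"yaw":-20,"grip":-1},{"offset":[0,0,0],"yaw":-30,"grip":-1},{"offset":[0,0,0],"yaw":-40,"grip":-1},{"offset":[0,0,0],"yaw":-50,"grip":-1},{"offset":[0,0,0],"yaw":-60,"grip":-1},{"offset":[0,0,0],"yaw":-70,"grip":-1},{"offset":[0,0,0],"yaw":-80,"grip":-1},{"offset":[0,0,0],"yaw":-88,"grip":-1},{"offset":[0,0,0],"yaw":-88,"grip":-1}]'
python3 -c "
from case import *
q=monitor.sense();print(q['tcp_pos'],q['force'],q['q'],q['eef_rot'])
d=snap('wrist','w19');snap('side','s19')
f=load('s19')['frame'][:,:,::-1][100:200,170:310].astype(float);f=((f/255)**.7*255).astype(np.uint8)
cv2.imwrite('pics/c19s.png',cv2.resize(f,None,fx=5.5,fy=5.5,interpolation=cv2.INTER_CUBIC))
"
```

```text
time_s: 16.23
tcp_pos: [448.5, 240.7, 149.3]
eef_rot: [[0.419, -0.908, 0.012], [-0.908, -0.419, 0.004], [0.001, -0.013, -1.0]]
force: [0.5, -0.2, -0.2]
finger_gap: 16.7
time_s: 17.48
tcp_pos: [448.6, 240.3, 150.5]
eef_rot: [[0.923, 0.385, 0.014], [0.385, -0.923, 0.005], [0.014, 0.001, -1.0]]
force: [0.4, -0.9, -1.6]
finger_gap: 16.6
[448.61108094 240.29503596 150.46265913] [ 0.42842812 -0.89128983 -1.61727255] [-0.7272266   0.50946009  0.27941488  1.94337623 -0.20675921  0.70166533
  0.06999452] [[ 9.22958426e-01  3.84661789e-01  1.35296259e-02]
 [ 3.84632334e-01 -9.23057277e-01  4.81978726e-03]
 [ 1.43426076e-02  7.55468325e-04 -9.99896854e-01]]
```

View pics/c19s.png

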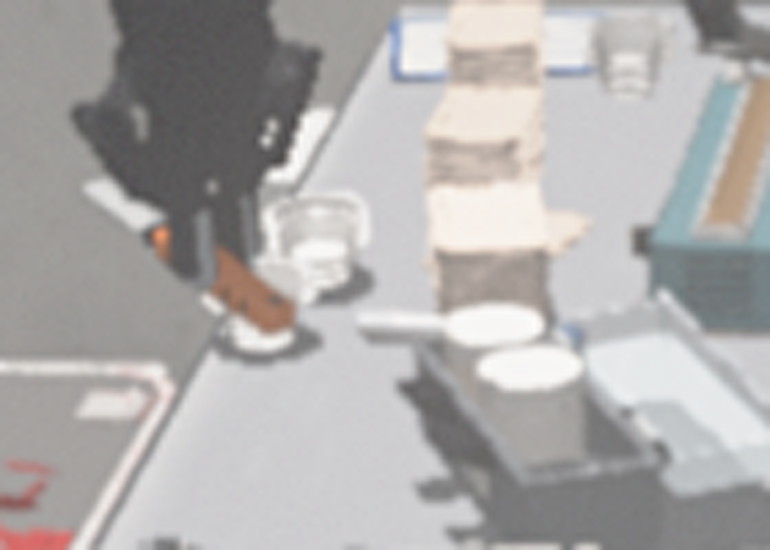

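View pics/w19.png

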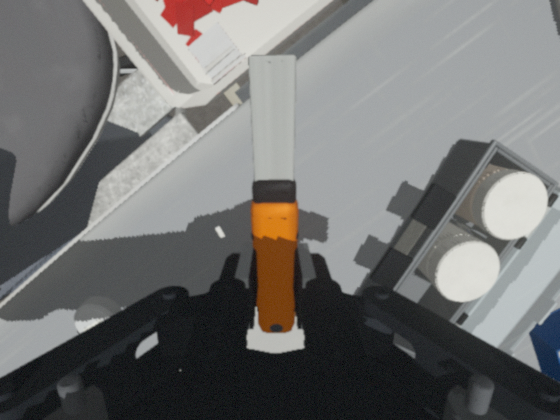

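```bash
python3 -m crank '[{"offset":[-10,8,30],"yaw":0,"grip":-1},{"offset":[-19,16,60],"yaw":0,"grip":-1},{"offset":[-19,16,90],"yaw":0,"grip":-1},{"offset":[-19,16,115],"yaw":0,"grip":-1},{"offset":[-19,16,120],"yaw":0,"grip":-1},{"offset":[-19,16,124],"yaw":0,"grip":-1},{"offset":[-19,16,128],"yaw":0,"grip":-1}]' 35
python3 -m crank '[{"offset":[0,0,3],"yaw":0,"grip":-1},{"offset":[0,0,6],"yaw":0,"grip":-1},{"offset":[0,0,9],"yaw":0,"grip":-1},{"offset":[0,0,12],"yaw":0,"grip":-1},{"offset":[0,0,14],"yaw":0,"grip":-1}]' 25
python3 -c "
from case import *
q=monitor.sense();print(q['tcp_pos'],q['force'],q['torque'])
d=snap('wrist','w20');snap('side','s20')
f=load('s20')['frame'][:,:,::-1][130:230,170:310].astype(float);f=((f/255)**.7*255).astype(np.uint8)
cv2.imwrite('pics/c20s.png',cv2.resize(f,None,fx=5.5,fy=5.5,interpolation=cv2.INTER_CUBIC))
"
```

```text
time_s: 18.45
tcp_pos: [439.5, 219.4, 22.5]
eef_rot: [[0.923, 0.384, 0.015], [0.384, -0.923, 0.005], [0.016, 0.001, -1.0]]
force: [0.1, -0.6, -1.1]
finger_gap: 16.7
time_s: 19.08
tcp_pos: [441.9, 221.6, 11.0]
eef_rot: [[0.923, 0.385, 0.021], [0.385, -0.923, 0.01], [0.023, -0.001, -1.0]]
force: [-1.7, 2.7, 18.2]
finger_gap: 16.9
[441.93098923 221.63502441  11.04357109] [-1.67343119  2.66334972 18.20880935] [-0.17952129  0.32749566 -0.01486145]
```

View pics/c20s.png

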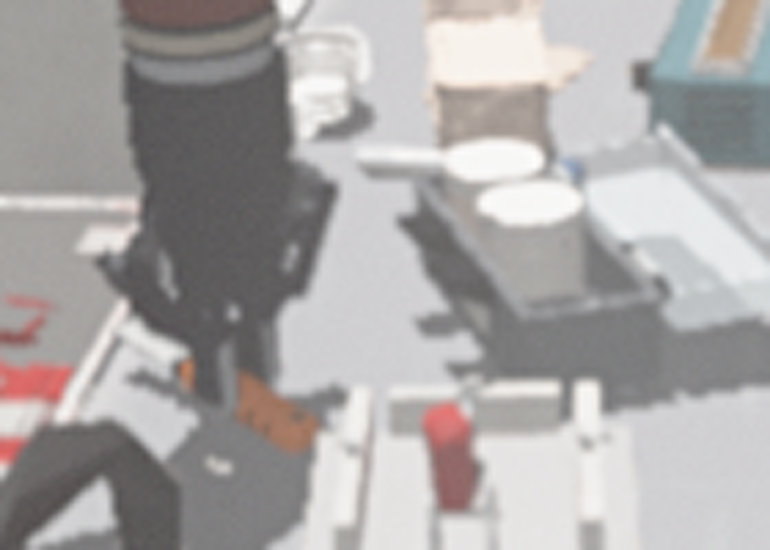

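View pics/w20.png

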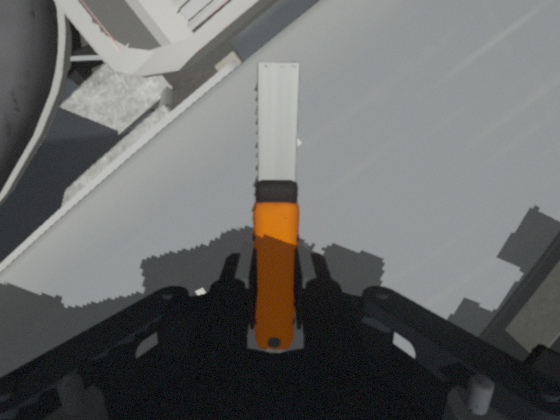

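```bash
python3 -m crank '[{"offset":[0,0,2],"yaw":0,"grip":-1},{"offset":[0,0,2],"yaw":0,"grip":-0.4},{"offset":[0,0,1],"yaw":0,"grip":-0.2},{"offset":[0,0,0],"yaw":0,"grip":0},{"offset":[0,0,0],"yaw":0,"grip":0}]' 20
python3 -c "
from case import *
q=monitor.sense();print(q['tcp_pos'],q['force'],q['finger_gap'])
d=snap('wrist','w21')"
```

```text
time_s: 19.8
tcp_pos: [442.0, 221.6, 10.9]
eef_rot: [[0.923, 0.385, 0.021], [0.385, -0.923, 0.009], [0.023, -0.001, -1.0]]
force: [0.4, -0.5, 0.2]
finger_gap: 42.3
[441.95442133 221.59900609  10.90588332] [ 0.42905256 -0.51639903  0.15111918] 42.34626872824671
```

View pics/w21.png

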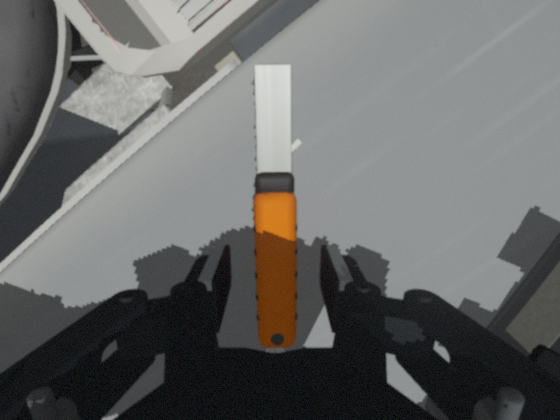

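```bash
python3 -m crank '[{"offset":[0,0,-40],"yaw":0,"grip":0.2},{"offset":[0,0,-100],"yaw":0,"grip":1},{"offset":[0,0,-160],"yaw":0,"grip":1},{"offset":[0,0,-215],"yaw":0,"grip":1},{"offset":[-20,50,-220],"yaw":0,"grip":1},{"offset":[-40,100,-220],"yaw":0,"grip":1},{"offset":[-60,150,-220],"yaw":0,"grip":1},{"offset":[-82,200,-220],"yaw":0,"grip":1},{"offset":[-82,206,-220],"yaw":0,"grip":1}]'
python3 -c "
from case import *
snap('wrist','w22')
q=monitor.sense();print(q['tcp_pos'],q['force'],q['q'],q['eef_rot'])"
```

```text
time_s: 20.98
tcp_pos: [440.3, -6.8, 229.0]
eef_rot: [[0.926, 0.377, 0.02], [0.377, -0.926, 0.008], [0.022, 0.001, -1.0]]
force: [0.5, 1.1, -0.1]
finger_gap: 85.5
[441.08617254  -4.98046665 228.90907593] [0.370322   0.55116487 0.25788123] [-0.33684645  0.30424923  0.39725529  2.01999078 -0.17095185  0.82652868
  0.5475935 ] [[ 9.24775494e-01  3.79945217e-01  2.07826264e-02]
 [ 3.79851862e-01 -9.25008984e-01  8.42271607e-03]
 [ 2.24242868e-02  1.05197895e-04 -9.99748539e-01]]
```

View pics/w22.png

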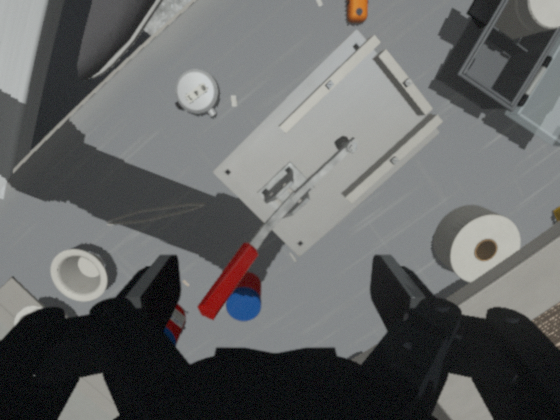

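```bash
python3 -m crank '[{"offset":[-27,36,0],"yaw":6,"grip":1},{"offset":[-54,72,0],"yaw":12,"grip":1},{"offset":[-81,108,0],"yaw":18,"grip":1},{"offset":[-108,144,0],"yaw":24,"grip":1},{"offset":[-132,170,0],"yaw":28,"grip":1},{"offset":[-132,173,0],"yaw":28,"grip":1},{"offset":[-132,173,0],"yaw":28,"grip":1}]'
python3 -c "
from case import *
snap('wrist','w23')
q=monitor.sense();print(q['tcp_pos'],q['force'],q['q'],q['eef_rot'])"
```

```text
time_s: 21.9
tcp_pos: [385.7, -213.5, 225.7]
eef_rot: [[0.995, -0.096, 0.021], [-0.096, -0.995, 0.01], [0.02, -0.012, -1.0]]
force: [-0.2, 0.9, -0.3]
finger_gap: 85.3
[ 385.70361418 -213.16485388  225.66541097] [1.18763982 0.65716141 0.47599534] [ 0.04034081  0.33201113  0.56920241  2.02363951 -0.26455693  0.8409993
  0.665791  ] [[ 0.99528582 -0.09478055  0.0205618 ]
 [-0.09499776 -0.9954287   0.00985544]
 [ 0.0195337  -0.01176231 -0.99974001]]
```

View pics/w23.png

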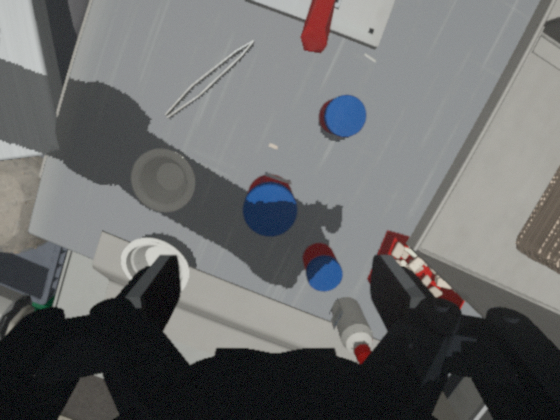

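```bash
cat > jar.py <<'E'
from case import *
import sys
def cap(tag,z=67):
    d=load(tag);hsv=cv2.cvtColor(d['frame'],cv2.COLOR_RGB2HSV)
    m=cv2.inRange(hsv,(100,130,40),(125,255,255));n,l,s,c=cv2.connectedComponentsWithStats(m)
    for i in range(1,n):
        if s[i,4]>300:
            pts=np.argwhere(l==i)[:,::-1].astype(np.float32)
            (u,v),r=cv2.minEnclosingCircle(pts); (eu,ev),(a,b),_=cv2.fitEllipse(cv2.findContours((l==i).astype(np.uint8),0,1)[0][0])
            P=onz(d,u,v,z);E=onz(d,u+r,v,z);print(s[i],(round(u),round(v)),P.round(1),'diam',2*np.linalg.norm(P-E).round(1),'ell',onz(d,eu,ev,z).round(1),round(a,1),round(b,1))
if __name__=='__main__': cap(sys.argv[1])
E
python3 jar.py w23
```

```text
[ 325   96   40   41 1297] (345, 115) [ 459.6 -149.3   67. ] diam 38.4 ell [ 459.8 -149.5   67. ] 38.8 40.7
[ 243  183   54   53 2191] (270, 209) [ 382.7 -230.3   67. ] diam 51.8 ell [ 382.7 -230.3   67. ] 51.7 52.2
[307 257  35  34 925] (324, 273) [ 431.5 -304.8   67. ] diam 36.6 ell [ 431.6 -304.9   67. ] 33.0 34.0
```

```bash
python3 -m crank '[{"offset":[-4,15,30],"yaw":0,"grip":1},{"offset":[-5,20,70],"yaw":0,"grip":1},{"offset":[-5,20,110],"yaw":0,"grip":1},{"offset":[-5,20,125],"yaw":0,"grip":1},{"offset":[-5,20,125],"yaw":0,"grip":1}]'
python3 -c "
from case import *
snap('wrist','w24')
q=monitor.sense();print(q['tcp_pos'],q['force'],q['q'],q['eef_rot'])"; python3 jar.py w24
```

```text
time_s: 22.58
tcp_pos: [381.5, -229.3, 99.3]
eef_rot: [[0.996, -0.092, 0.018], [-0.092, -0.996, 0.012], [0.017, -0.014, -1.0]]
force: [-0.3, -0.9, 0.1]
finger_gap: 85.3
[ 382.02962545 -230.09798002  100.16884072] [-0.17639387 -0.5833434   1.20519783] [ 0.22137265  0.54214314  0.41192993  2.15577198 -0.47356649  0.51914866
  0.90334911] [[ 0.99554355 -0.09215213  0.02002541]
 [-0.09238456 -0.99566256  0.01100734]
 [ 0.0189242  -0.01280832 -0.99973888]]
[ 366   52   69   70 3745] (400, 86) [ 456.  -150.6   67. ] diam 39.4 ell [ 456.5 -150.9   67. ] 65.3 71.1
[ 231  196   89   88 6111] (274, 241) [ 382.5 -230.    67. ] diam 52.0 ell [ 382.6 -229.7   67. ] 86.7 87.9
[ 329  308   57   54 2263] (357, 335) [ 429.  -299.7   67. ] diam 37.4 ell [ 428.4 -298.8   67. ] 51.3 54.8
```

View pics/w24.png

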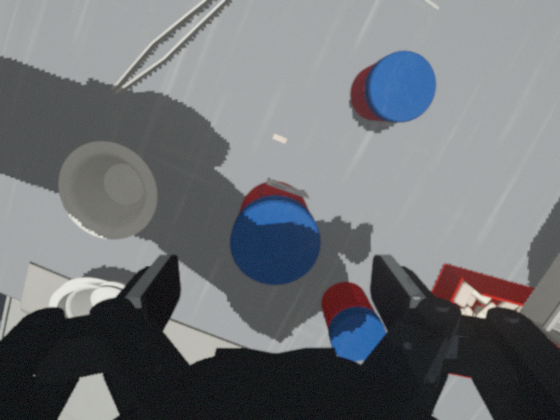

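```bash
python3 -m crank '[{"offset":[-0.5,0,20],"yaw":0,"grip":1},{"offset":[-0.5,0.5,40],"yaw":0,"grip":1},{"offset":[-0.5,0.5,48],"yaw":0,"grip":1},{"offset":[-0.5,0.5,48.5],"yaw":0,"grip":0.6},{"offset":[-0.5,0.5,48.5],"yaw":0,"grip":0.3},{"offset":[-0.5,0.5,48.5],"yaw":0,"grip":0},{"offset":[-0.5,0.5,48.5],"yaw":0,"grip":-0.3},{"offset":[-0.5,0.5,48.5],"yaw":0,"grip":-0.5}]' 40
python3 -c "
from case import *
snap('wrist','w25');snap('side','s25')
q=monitor.sense();print(q['tcp_pos'],q['force'],q['finger_gap'],q['eef_rot'])
f=load('s25')['frame'][:,:,::-1][200:360,190:360]
cv2.imwrite('pics/c25s.png',cv2.resize(f,None,fx=3.5,fy=3.5,interpolation=cv2.INTER_CUBIC))"
```

```text
time_s: 23.62
tcp_pos: [382.9, -230.3, 52.8]
eef_rot: [[0.995, -0.092, 0.022], [-0.092, -0.996, 0.01], [0.021, -0.012, -1.0]]
force: [-0.8, 0.3, 5.3]
finger_gap: 51.7
[ 382.88406639 -230.28869839   52.77622694] [-1.49707481  0.16087738  5.67411273] 52.11276532427858 [[ 0.99549749 -0.09224213  0.02182039]
 [-0.09248471 -0.99566     0.01038009]
 [ 0.02076821 -0.01235141 -0.99970802]]
```

View pics/c25s.png

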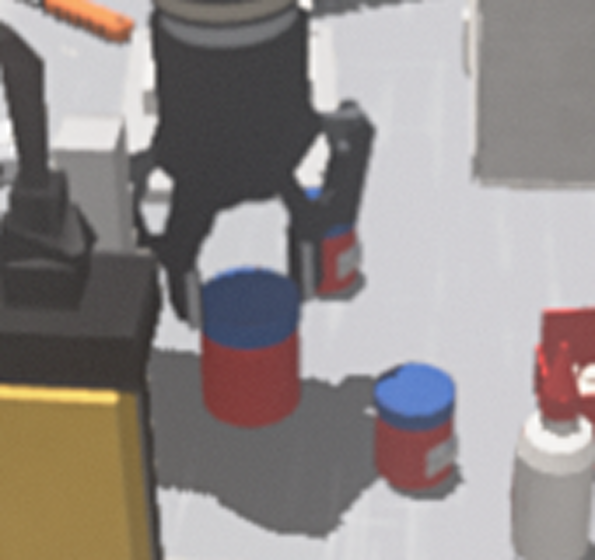

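View pics/w25.png

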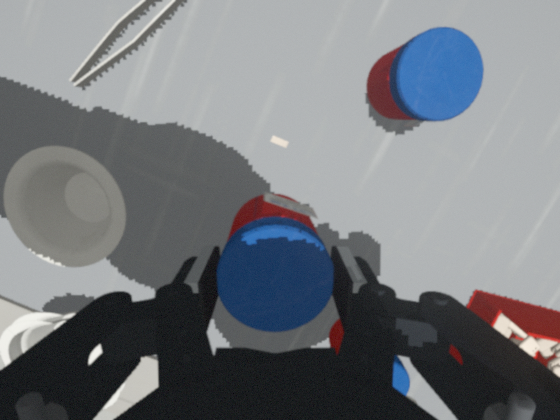

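```bash
python3 -m crank '[{"offset":[0,0,-2],"yaw":0,"grip":-0.6},{"offset":[0,0,-30],"yaw":0,"grip":-0.6},{"offset":[0,0,-80],"yaw":0,"grip":-0.6},{"offset":[0,0,-130],"yaw":0,"grip":-0.6},{"offset":[0,0,-175],"yaw":0,"grip":-0.6},{"offset":[6,-30,-190],"yaw":0,"grip":-0.6},{"offset":[14,-80,-190],"yaw":0,"grip":-0.6},{"offset":[22,-130,-190],"yaw":0,"grip":-0.6},{"offset":[29,-180,-190],"yaw":0,"grip":-0.6},{"offset":[36,-230,-190],"yaw":0,"grip":-0.6}]' 60
python3 -c "
from case import *
q=monitor.sense();print(q['tcp_pos'],q['force'],q['finger_gap'],q['eef_rot'],q['q'])"
```

```text
time_s: 24.98
tcp_pos: [435.7, -5.0, 246.6]
eef_rot: [[0.995, -0.092, 0.022], [-0.093, -0.996, 0.011], [0.021, -0.013, -1.0]]
force: [-0.3, -0.7, -0.1]
finger_gap: 51.1
[435.70122934  -4.96568273 246.62370286] [-0.31643394 -0.66366055 -0.06477459] 51.064463557000984 [[ 0.99547722 -0.09233319  0.0223535 ]
 [-0.09258693 -0.99564825  0.0105933 ]
 [ 0.02127811 -0.01261503 -0.999694  ]] [-0.4645069   0.28658786  0.56028275  2.00927037 -0.21270752  0.87714864
  0.1184108 ]
```

```bash
python3 -m crank '[{"offset":[1,-50,0],"yaw":0,"grip":-0.6},{"offset":[3,-100,0],"yaw":0,"grip":-0.6},{"offset":[4,-150,0],"yaw":0,"grip":-0.6},{"offset":[10,-195,0],"yaw":0,"grip":-0.6},{"offset":[50,-200,0],"yaw":0,"grip":-0.6},{"offset":[95,-202,0],"yaw":0,"grip":-0.6},{"offset":[95,-202,0],"yaw":0,"grip":-0.6},{"offset":[95,-202,0],"yaw":0,"grip":-0.6}]' 60
python3 -c "
from case import *
snap('wrist','w26');snap('top','t26')
q=monitor.sense();print(q['tcp_pos'],q['force'],q['finger_gap'],q['eef_rot'],q['q'])"
```

```text
time_s: 25.98
tcp_pos: [547.9, 187.2, 250.8]
eef_rot: [[0.995, -0.093, 0.02], [-0.093, -0.996, 0.01], [0.019, -0.012, -1.0]]
force: [0.4, -0.0, -0.5]
finger_gap: 51.2
[547.63166195 187.54994314 251.13744894] [ 2.00956787e-01  1.06659031e-03 -1.71899879e+00] 50.760074125634574 [[ 0.99554455 -0.09195163  0.02087921]
 [-0.09219552 -0.9956798   0.01103297]
 [ 0.01977451 -0.01290879 -0.99972113]] [-0.67422298  0.50675829  0.48549518  1.63959062 -0.27257033  1.03864448
 -0.19873542]
```

View pics/w26.png

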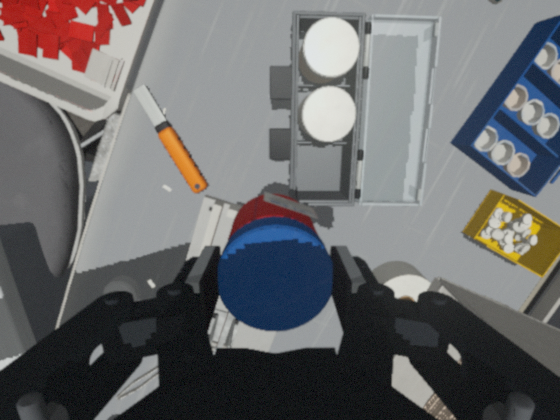

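View pics/t26.png

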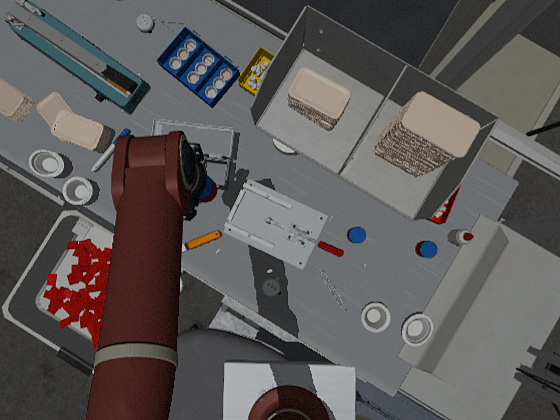

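```bash
python3 -c "
from h import *
f=load('w26')['frame'][:,:,::-1][0:215,260:450].astype(float);f=((f/255)**.7*255).astype(np.uint8)
cv2.imwrite('pics/c26.png',cv2.resize(f,None,fx=2.8,fy=2.8,interpolation=cv2.INTER_CUBIC))
f=load('w26')['frame'][:,:,::-1][125:215,280:380].astype(float);f=((f/255)**.6*255).astype(np.uint8)
cv2.imwrite('pics/c26b.png',cv2.resize(f,None,fx=6,fy=6,interpolation=cv2.INTER_CUBIC))"
```

```text
(no output)
```

View pics/c26.png

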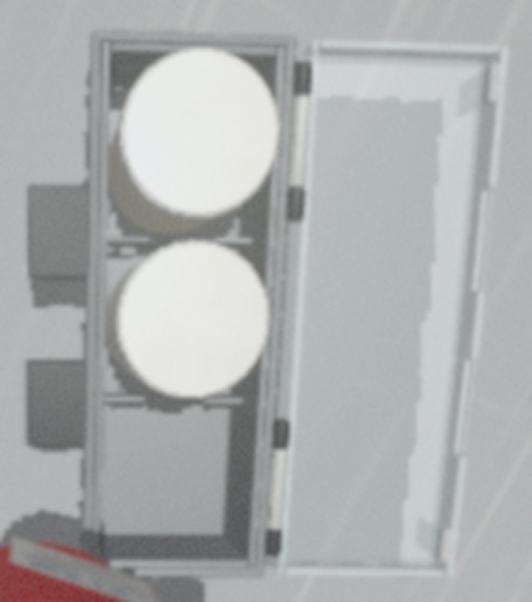

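View pics/c26b.png

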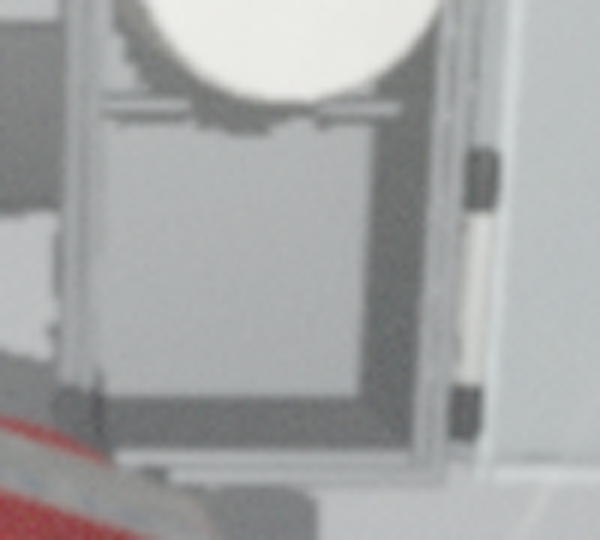

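```bash
python3 -c "
from h import *
d=load('w26')
q=lambda u,v:onz(d,u/2.8+260-.3,v/2.8-.3,54)
P=np.array([q(93,33),q(297,40),q(265,575)]);print(P.round(1),np.linalg.norm(P[0]-P[1]),np.linalg.norm(P[2]-P[1]))
c=(P[0]+P[2])/2;y=P[1]-P[2];a=np.arctan2(-y[0],y[1]);x=P[1]-P[0];print('C',c,np.degrees(a),np.degrees(np.arctan2(x[1],x[0])))
Rm=np.array([[np.cos(a),-np.sin(a),0],[np.sin(a),np.cos(a),0],[0,0,1]])
print('bay',c+Rm@[0,-61,0])
b=lambda u,v:onz(d,u/6+280-.4,v/6+125-.4,54)
br=b(415,450);print('innerBR',br,'bay',br+Rm@[-29,29.5,0])
r=b(424,300);l=b(98,300);print('walls',l,r,np.linalg.norm(l-r),(l+r)/2)
q=lambda u,v:onz(d,u/2.8+260-.3,v/2.8-.3,71)
print('caps',q(200,132),q(193,319))
from case import w
print(w([0,-61,0]))
# held cap
from jar import cap
cap('w26',251-52+67)
"
```

```text
[[585.5 353.4  54. ]
 [656.  345.8  54. ]
 [637.1 154.9  54. ]] 70.85498389391152 191.84444540820834
C [611.34718701 254.1149676   54.        ] -5.638691453463513 -6.1586168985687735
bay [605.3536352  193.41012976  54.        ]
innerBR [631.19360336 161.65636135  54.        ] bay [605.23244732 193.86301248  54.        ]
walls [575.70054384 194.72813615  54.        ] [633.82447125 189.15248926  54.        ] 58.39074220442464 [604.76250755 191.9403127   54.        ]
caps [616.9252638  315.02847886  71.        ] [610.95539801 254.47959084  71.        ]
[604.64744311 192.2911286    0.        ]
[ 466   16   94  171 5597] (546, 101) [665.  253.2 266. ] diam 85.0 ell [654.3 249.2 266. ] 85.0 165.7
[  217   218   116   112 10256] (275, 276) [548.4 188.7 266. ] diam 51.8 ell [548.4 189.6 266. ] 111.5 115.4
```

```bash
python3 -m crank '[{"offset":[20,-3,0],"yaw":0,"grip":-0.6},{"offset":[40,-6,10],"yaw":0,"grip":-0.6},{"offset":[54,-8.6,40],"yaw":0,"grip":-0.6},{"offset":[54.3,-8.6,80],"yaw":0,"grip":-0.6},{"offset":[54.3,-8.6,108],"yaw":0,"grip":-0.6},{"offset":[54.3,-8.6,111],"yaw":0,"grip":-0.6},{"offset":[54.3,-8.6,111],"yaw":0,"grip":-0.6}]' 60
python3 -c "
from case import *
snap('wrist','w27');snap('side','s27')
q=monitor.sense();print(q['tcp_pos'],q['force'],q['finger_gap'],q['eef_rot'])
f=load('s27')['frame'][:,:,::-1][80:220,190:340]
cv2.imwrite('pics/c27s.png',cv2.resize(f,None,fx=4,fy=4,interpolation=cv2.INTER_CUBIC))
"
```

```text
time_s: 26.95
tcp_pos: [605.1, 192.6, 142.6]
eef_rot: [[0.996, -0.092, 0.022], [-0.092, -0.996, 0.012], [0.021, -0.014, -1.0]]
force: [-0.5, -0.5, 0.1]
finger_gap: 51.3
[605.75610185 192.58665784 143.28937761] [-0.59494775 -0.25553707  0.62315175] 50.96214417368399 [[ 0.99549363 -0.09170312  0.02414471]
 [-0.09201251 -0.9956852   0.01202841]
 [ 0.02293749 -0.01419582 -0.99963611]]
```

View pics/w27.png

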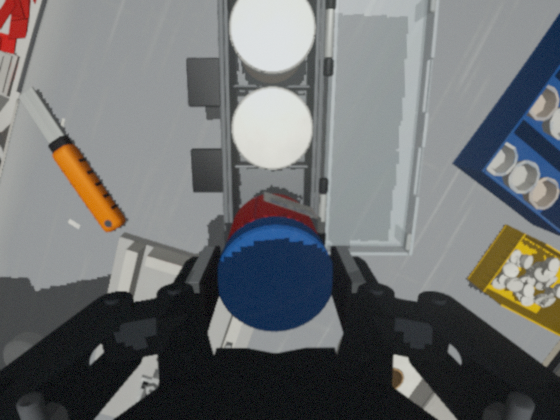

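View pics/c27s.png

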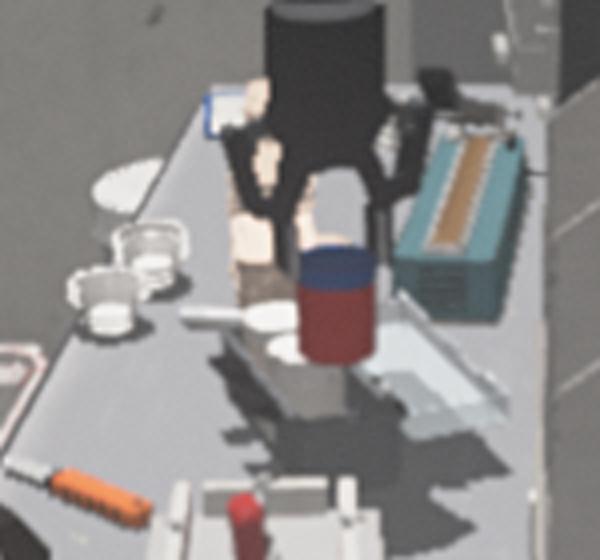

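```bash
python3 -c "
from h import *
f=load('w27')['frame'][:,:,::-1][60:240,190:340].astype(float);f=((f/255)**.6*255).astype(np.uint8)
cv2.imwrite('pics/c27.png',cv2.resize(f,None,fx=3.3,fy=3.3,interpolation=cv2.INTER_CUBIC))"
```

```text
(no output)
```

View pics/c27.png

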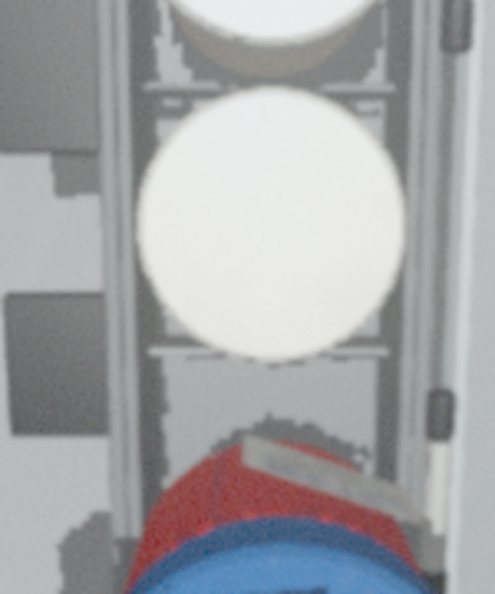

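```bash
python3 -c "
from case import *
d=load('w27')
b=lambda u,v,z:onz(d,u/3.3+190-.35,v/3.3+60-.35,z)
l=b(140,430,54);r=b(402,430,54);print(l,r,np.linalg.norm(l-r),'mid',(l+r)/2, R.T@((l+r)/2-C))
rib=b(268,351,30);print('rib',rib,R.T@(rib-C))
rib=b(268,88,30);print('rib2',rib,R.T@(rib-C))
cp=b(271,224,71);print('cap',cp,R.T@(cp-C))
# ledge R front edge corners
print('ledge',R.T@((b(5,293,54)+b(12,435,54))/2-C))
from jar import cap
cap('w27',143.3-52+67)
print('tcp',R.T@(np.array([605.7,192.6,143])-C))
"
```

```text
[578.04762717 212.67243373  54.        ] [636.06477669 206.98596491  54.        ] 58.29515902632314 mid [607.05620193 209.82919932  54.        ] [  0.68584698 -43.31057781  54.        ]
rib [607.90369255 224.0472973   30.        ] [  0.14184963 -29.07763653  30.        ]
rib2 [613.68239304 284.15009129  30.        ] [2.79657796e-02 3.13022132e+01 3.00000000e+01]
cap [611.0829262  254.80056775  71.        ] [ 0.30491676  1.8390997  71.        ]
ledge [-56.82929568 -28.77342715  54.        ]
[ 468   15   92  218 6174] (558, 124) [728.5 249.3 158.3] diam 116.0 ell [713.  248.2 158.3] 90.5 195.0
[  217   217   116   113 10307] (275, 276) [605.6 194.3 158.3] diam 51.8 ell [605.5 195.3 158.3] 111.7 115.7
tcp [  1.01739289 -60.58989117 143.        ]
```

```bash
python3 -m crank '[{"offset":[-1,0,10],"yaw":0,"grip":-0.6},{"offset":[-1.5,0.5,25],"yaw":0,"grip":-0.6},{"offset":[-1.7,0.6,33],"yaw":0,"grip":-0.6},{"offset":[-1.8,0.7,39],"yaw":0,"grip":-0.6},{"offset":[-2,0.7,45],"yaw":0,"grip":-0.6},{"offset":[-2,0.7,50],"yaw":0,"grip":-0.6},{"offset":[-2,0.8,55],"yaw":0,"grip":-0.6}]' 60
python3 -c "
from case import *
snap('wrist','w28');snap('side','s28')
q=monitor.sense();print(q['tcp_pos'],R.T@(q['tcp_pos']-C),q['force'],q['torque'],q['finger_gap'],q['eef_rot'][:,2])
f=load('s28')['frame'][:,:,::-1][80:220,190:340]
cv2.imwrite('pics/c28s.png',cv2.resize(f,None,fx=4,fy=4,interpolation=cv2.INTER_CUBIC))
"
```

```text
time_s: 27.92
tcp_pos: [605.2, 192.7, 88.1]
eef_rot: [[0.995, -0.092, 0.025], [-0.092, -0.996, 0.012], [0.023, -0.014, -1.0]]
force: [0.6, 0.5, 0.7]
finger_gap: 51.1
[604.65984569 192.57069278  87.6455728 ] [-1.49373037e-02 -6.07205598e+01  8.76455728e+01] [ 0.55584455  0.39495575 -0.28162569] [0.03010323 0.0361755  0.05388479] 51.157562958449645 [ 0.02314361  0.01174242 -0.99966319]
```

View pics/w28.png

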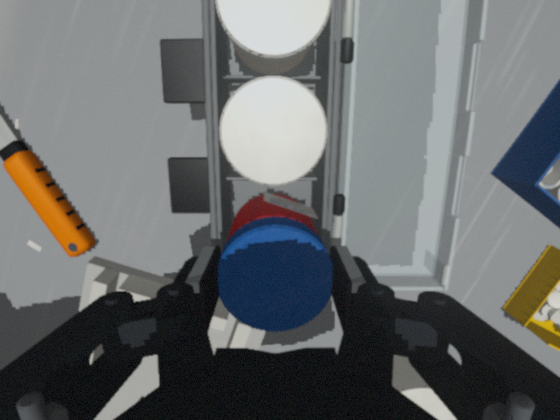

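View pics/c28s.png

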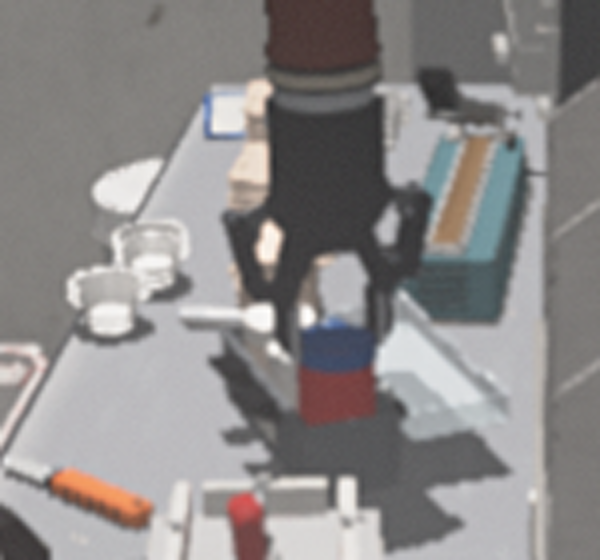

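```bash
python3 -m crank '[{"offset":[-0.2,0,6],"yaw":0,"grip":-0.6},{"offset":[-0.3,0,12],"yaw":0,"grip":-0.6},{"offset":[-0.5,0,18],"yaw":0,"grip":-0.6},{"offset":[-0.6,0,23],"yaw":0,"grip":-0.6},{"offset":[-0.7,0,27],"yaw":0,"grip":-0.6},{"offset":[-0.7,0,28.5],"yaw":0,"grip":-0.6}]' 60
python3 -c "
from case import *
q=monitor.sense();print(q['tcp_pos'],R.T@(q['tcp_pos']-C),q['force'],q['torque'],q['finger_gap'],q['eef_rot'][:,2])"
```

```text
time_s: 28.78
tcp_pos: [604.5, 193.0, 58.8]
eef_rot: [[0.996, -0.092, 0.023], [-0.092, -0.996, 0.012], [0.022, -0.014, -1.0]]
force: [0.5, -0.1, -0.0]
finger_gap: 51.2
[604.49114911 192.95841674  58.81456186] [ -0.22066399 -60.35114819  58.81456186] [ 0.46861924 -0.12085082 -0.02574556] [-0.04181031  0.00764225 -0.05452311] 51.241079429024836 [ 0.02272762  0.01163795 -0.99967395]
```

```bash
python3 -m crank '[{"offset":[0,0,1],"yaw":0,"grip":-0.6},{"offset":[0,0,2],"yaw":0,"grip":-0.6},{"offset":[0,0,2.5],"yaw":0,"grip":-0.6}]'
python3 -m crank '[{"offset":[0,0,0],"yaw":0,"grip":0.3},{"offset":[0,0,0],"yaw":0,"grip":0.42},{"offset":[0,0,0],"yaw":0,"grip":0.45},{"offset":[0,0,0],"yaw":0,"grip":0.45}]'
python3 -c "
from case import *
snap('wrist','w29');snap('side','s29')
q=monitor.sense();print(q['tcp_pos'],R.T@(q['tcp_pos']-C),q['force'],q['torque'],q['finger_gap'],q['eef_rot'][:,2])
f=load('s29')['frame'][:,:,::-1][80:220,190:340]
cv2.imwrite('pics/c29s.png',cv2.resize(f,None,fx=4,fy=4,interpolation=cv2.INTER_CUBIC))
"
```

```text
time_s: 29.15
tcp_pos: [604.7, 193.1, 57.1]
eef_rot: [[0.996, -0.092, 0.023], [-0.092, -0.996, 0.012], [0.022, -0.014, -1.0]]
force: [-2.3, 0.3, 5.7]
finger_gap: 51.1
time_s: 29.65
tcp_pos: [604.7, 193.1, 57.0]
eef_rot: [[0.996, -0.092, 0.023], [-0.092, -0.996, 0.012], [0.022, -0.014, -1.0]]
force: [-0.3, -0.2, 0.7]
finger_gap: 61.6
[604.69430757 193.06799629  57.03295356] [-2.91682170e-02 -6.02222668e+01  5.70329536e+01] [-0.62992857  0.21722443  0.20220826] [-0.02717299  0.02868135 -0.02443426] 61.95299043192187 [ 0.0230201   0.01210104 -0.99966176]
```

View pics/w29.png

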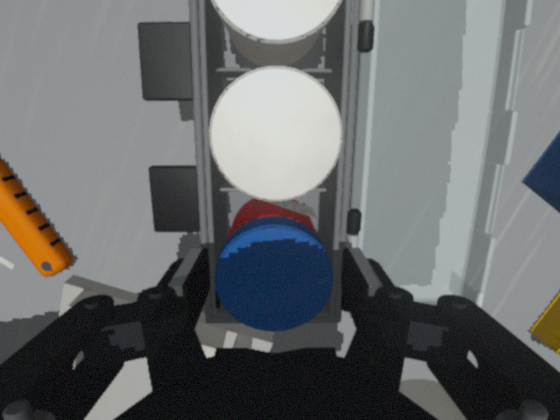

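View pics/c29s.png

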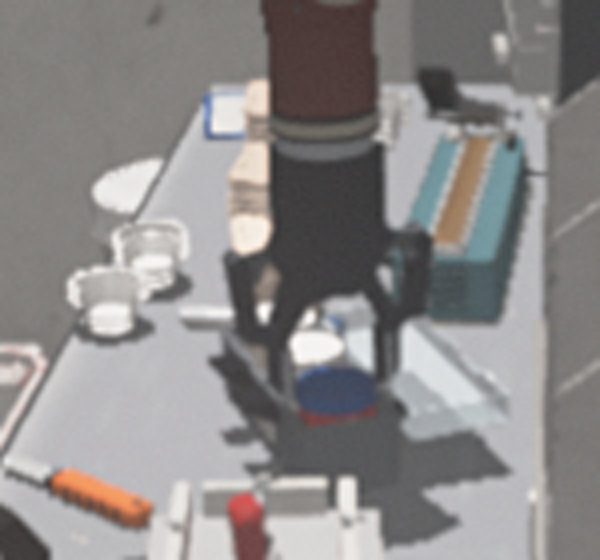

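Jar is released in the bay and the floor contact was felt at about 57 mm. Next I lift straight up and inspect.

```bash
python3 -m crank '[{"offset":[0,0,-8],"yaw":0,"grip":0.45},{"offset":[0.4,0,-20],"yaw":0,"grip":0.45},{"offset":[1,0,-50],"yaw":0,"grip":0.45},{"offset":[2,0,-100],"yaw":0,"grip":0.45},{"offset":[-10,0,-150],"yaw":0,"grip":0.45},{"offset":[-50,0,-180],"yaw":0,"grip":0.45},{"offset":[-80,0,-180],"yaw":0,"grip":0.45},{"offset":[-80,0,-180],"yaw":0,"grip":0.45}]'
python3 -c "
from case import *
snap('wrist','w30');snap('side','s30');snap('top','t30')
q=monitor.sense();print(q['tcp_pos'],q['force'],q['finger_gap'])
f=load('s30')['frame'][:,:,::-1][100:230,180:330]
cv2.imwrite('pics/c30s.png',cv2.resize(f,None,fx=4,fy=4,interpolation=cv2.INTER_CUBIC))
"; python3 jar.py w30
```

```text
time_s: 30.75
tcp_pos: [519.0, 199.0, 236.7]
eef_rot: [[0.996, -0.09, 0.023], [-0.09, -0.996, 0.014], [0.021, -0.016, -1.0]]
force: [-0.9, 0.2, 0.2]
finger_gap: 61.8
[521.7807116  198.05468956 235.78776471] [-0.15979102 -0.83491315  0.70298542] 62.10822127325485
[ 491   42   69  132 3108] (542, 108) [796.1 257.5  67. ] diam 161.0 ell [786.7 241.1  67. ] 62.7 140.3
[ 330  164   53   52 2199] (356, 189) [604.1 192.   67. ] diam 55.4 ell [604.3 191.4  67. ] 51.1 52.9
```

View pics/w30.png

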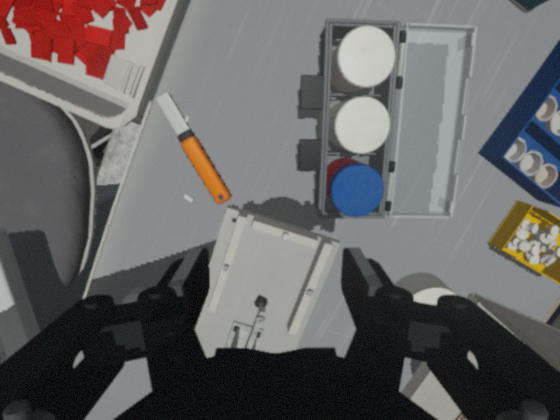

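View pics/c30s.png

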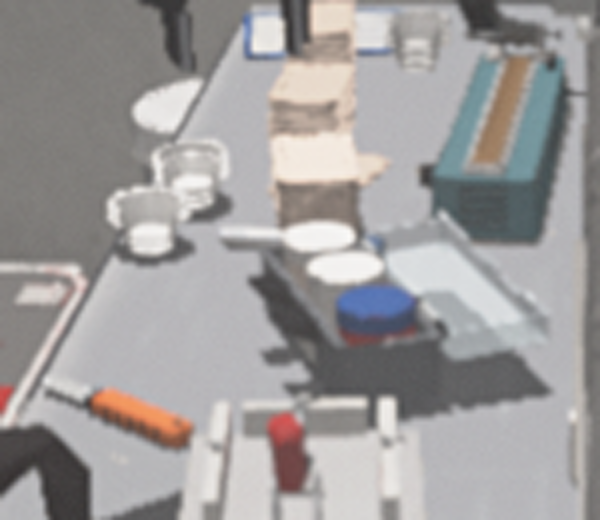

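```bash
python3 -c "
from case import *
d=load('w30');f=d['frame']
g=cv2.cvtColor(f,cv2.COLOR_RGB2HSV)
m=((g[:,:,1]<40)&(g[:,:,2]>185)).astype(np.uint8);m[:15]=0;m[160:]=0;m[:,:325]=0;m[:,400:]=0
n,l,s,c=cv2.connectedComponentsWithStats(m)
for i in range(1,n):
  if s[i,4]>400: p=onz(d,*c[i],71);print(s[i],(R.T@(p-C)).round(1))
b=cv2.inRange(g,(100,130,40),(125,255,255));b[:,:325]=0;b[:,400:]=0
n,l,s,c=cv2.connectedComponentsWithStats(b);i=1+s[1:,4].argmax();p=onz(d,*c[i],71);print('red',s[i],(R.T@(p-C)).round(1))
q=lambda u,v:onz(d,u,v,54)
d2=load('w30')
import sys
fr=f[:,:,::-1][10:230,300:490];cv2.imwrite('pics/c30.png',cv2.resize(fr,None,fx=2.7,fy=2.7,interpolation=cv2.INTER_CUBIC))
from blade import blade
print(blade('w30')[1:])
"
```

```text
[ 339   27   55   59 2539] [ 0.1 62.5 71. ]
[ 336   98   53   54 2249] [ 0.2  1.6 71. ]
red [ 330  164   53   52 2199] [ -1.3 -61.   71. ]
(array([[422.80284918, 251.79374937,  16.        ],
       [440.00079045, 259.47023867,  16.        ],
       [472.48027758, 185.11818205,  16.        ],
       [454.69149491, 176.57635649,  16.        ]]), array([447.49385303, 218.23963165,  16.        ]))
```

View pics/c30.png

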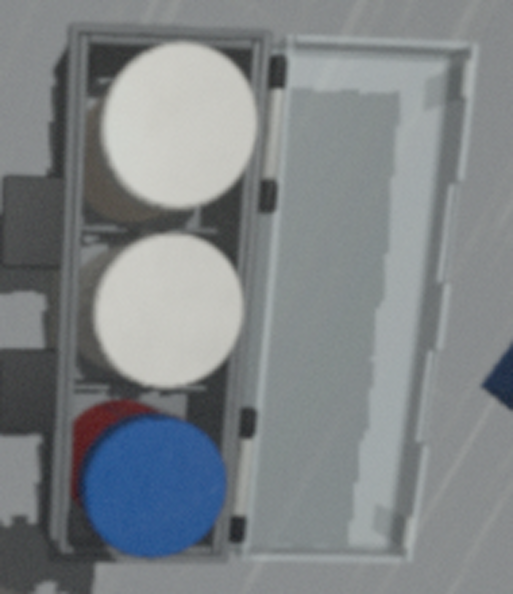

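```bash
python3 -c "
from station import finish_job, monitor
s=monitor.sense();print(s['time_s'],s['force'],abs(s['dq']).max());print(finish_job())"
```

```text
30.9 [-0.15979102 -0.83491315  0.70298542] 0.017432484677399794
the job is handed in; nothing more can be done
None
```

I finished the task and handed the job in at 30.9 s of the 69 s allowed; the hand-in gives no verdict.

**What I did:**
- **Hood:** I slid the blade through the gap over the right-hand ledge and pressed the handle down, with up to about 13 N on the tool. That lifted the hood off its catches to roughly 0.1 rad. I then lifted and pushed it over with the blade until it fell open behind the case.
- **Blade:** It is back flat on the worktop, near where it started and clear of the case.
- **Red jar:** I set the largest of the three red jars in the vacant right-hand bay.

**Last checks:**
- **Hood:** In the wrist and side pictures it lies right over behind the case.
- **Red jar:** It felt the bay floor with its underside about 4 mm above the worktop, which is the floor height. Its cap is within about 2 mm of the bay centre and looks level with the other two caps.
- **White and tan jars:** They stand upright in their bays, 61 to 63 mm apart cap to cap (61 expected).
- **Robot:** It was clear of everything and at rest.

**What disagreed:** The camera views of the case and the caps differed by 1 to 2 mm. While pushing the hood over, the blade tip caught briefly under its front wall (about 10 N on the wrist) and I lowered it free. I judged the hood angles from pictures rather than measuring them.

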